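# Check-weigh a nested cup set on the beam comparator

## Task

Check-weigh the steel cup set against the aluminium check weight. With the beam arrested, move the weight from its coaster to the empty weight pan of the comparator and stand the widest cup upright on the cup pan with every other cup that is there nested inside it in size order; then swing the arrest lever fully over so the beam is free and tips to the cup side, let it settle there for a moment, and swing the lever fully back to arrest the beam level. Finally stand the weight back on its coaster and leave the nested cups on their pan; never touch cups or weight while the beam is free, and leave the handset, screwdriver and jar where they are.

Things in the scene. Friction and masses are not known exactly. Their poses are not given: they have to be found in the camera images.
- cup1_mid (a point): The widest and shortest open cylindrical stainless cup, 68 mm outside diameter, 48 mm tall, straight 2.5 mm wall, 3 mm floor; the point is its centre, half-way up (24 mm above its underside); local z is the cup's axis, towards its mouth. Stands upright at the start. Always present.
- cup2_mid (a point): The second widest open cylindrical stainless cup, 55 mm outside diameter, 76 mm tall, straight 2.5 mm wall, 3 mm floor; the point is its centre, half-way up (38 mm above its underside); local z is the cup's axis, towards its mouth. Stands upright at the start. Sometimes absent. Nested, there is a 4 mm gap all round, and it sticks out 31 mm above cup1.
- cup3_mid (a point): The third widest open cylindrical stainless cup, 42 mm outside diameter, 104 mm tall, straight 2.5 mm wall, 3 mm floor; the point is its centre, half-way up (52 mm above its underside); local z is the cup's axis, towards its mouth. Stands upright at the start. Sometimes absent. Nested, it sticks out 31 mm above cup2, with a 4 mm gap.
- cup4_mid (a point): The narrowest and tallest open cylindrical stainless cup, 29 mm outside diameter, 132 mm tall, straight 2.5 mm wall, 3 mm floor; the point is its centre, half-way up (66 mm above its underside); local z is the cup's axis, towards its mouth. Stands upright at the start. Sometimes absent. Nested, it sticks out 31 mm above cup3, with a 4 mm gap.
- cup1: the same cup as cup1_mid; origin at the centre of its underside; 0.20 kg or so
- cup2: the same cup as cup2_mid; origin at the centre of its underside; 0.19 kg or so
- cup3: the same cup as cup3_mid; origin at the centre of its underside; 0.18 kg or so
- cup4: the same cup as cup4_mid; origin at the centre of its underside; 0.15 kg or so
- weight_mid (a point): Aluminium check weight, about 0.17 kg: a 42 mm diameter cylinder 45 mm tall, with a narrow neck and a 28 mm diameter, 8 mm high head on top, 68 mm tall in all; the point is on its axis 34 mm above its underside. Stands on the coaster at the start.
- weight: the same weight; origin at the centre of its underside
- coaster_top (a point): Centre of the top of the fixed black rubber coaster, a disc of 84 mm diameter and 3 mm thickness lying on the bench among the cups.
- cup_pan_floor (a point): Centre of the floor of the cup pan, a round steel pan fixed to the beam's end at the comparator's local +y side (the robot's left); flat floor of 51 mm inside radius, within a 4 mm thick rim that stands 6 mm above the floor; about 65 mm above the bench when level. Local z is the pan's normal.
- weight_pan_floor (a point): Centre of the floor of the weight pan, the same pan at the beam's other end (local -y, the robot's right), 260 mm from the cup pan.
- beam (a joint): Angle of the beam, rad: 0 level, positive with the cup pan down; stops at +-0.09. Empty, the beam is in balance; the nested set is always heavier than the aluminium check weight.
- arrest_lever (a joint): Angle of the arrest lever, rad: 0 = arrested (pads hold the beam level; knob nearer the cup pan), 1.0 = beam free (knob nearer the weight pan). The lever swings level about a vertical axis, counter-clockwise from above as the value grows, needs 3 to 5 N at the knob and stays where it is left; stops at 0 and 1.0.
- lever_knob (a point): A point on the axis of the lever's black upright knob, a 16 mm diameter pin that rises to 86 mm above the bench, on the robot's side of the comparator; the point is 68 mm above the bench, 18 mm under the knob's top. The flat lever arm it stands on is 27 to 33 mm above the bench. It moves on a horizontal circle of 85 mm radius about lever_pivot.
- lever_pivot (a point): Point on the lever's vertical axis, at the same height as lever_knob; fixed to the comparator. Local x points away from the lever side of the comparator, local y along the beam towards the cup pan; the arm stands at +0.5 rad to one side of local -x when arrested (towards +y) and 0.5 rad to the other (towards -y) when released.
- handset: Bystander: a black handset lying flat, 146 x 70 x 9 mm; origin at the centre of its underside.
- driver: Bystander: a screwdriver lying on the bench.
- flux_jar: Bystander: a small jar, 52 mm in diameter and 60 mm tall; origin at the centre of its underside.
Things that resemble listed ones, but are neither listed nor needed, are in the scene too. What is shaped like the cup1 but purple is not meant.

How it is judged:
On the way, in this order (a step that is already met when the one before it is completed fails the run):
1. with the beam arrested, the weight stands on the weight pan and the cups stand nested on the cup pan (value of joint arrest_lever below 0.12 rad and value of joint beam between -0.03 and 0.03 rad and horizontal distance between cup1_mid and cup_pan_floor below 0.025 m and angle between each of cup1_mid, cup2_mid, cup3_mid, cup4_mid, weight_mid's own z axis and vertical below 0.15 rad and z of cup1_mid in the frame of cup_pan_floor between 0.014 and 0.034 m and horizontal distance between each of cup2_mid, cup3_mid, cup4_mid and cup1_mid below 0.022 m and z of cup2_mid in the frame of cup1_mid below 0.031 m and z of cup3_mid in the frame of cup1_mid below 0.045 m and z of cup4_mid in the frame of cup1_mid below 0.059 m and horizontal distance between weight_mid and weight_pan_floor below 0.036 m and z of weight_mid in the frame of weight_pan_floor below 0.042 m and linear speed of each of cup1, cup2, cup3, cup4, weight below 0.02 m/s), for 0.3 s.
2. the lever is swung over and the beam has tipped to the cup side (value of joint arrest_lever above 0.85 rad and value of joint beam above 0.06 rad and horizontal distance between cup1_mid and cup_pan_floor below 0.025 m and angle between each of cup1_mid, cup2_mid, cup3_mid, cup4_mid, weight_mid's own z axis and vertical below 0.15 rad and z of cup1_mid in the frame of cup_pan_floor between 0.014 and 0.034 m and horizontal distance between each of cup2_mid, cup3_mid, cup4_mid and cup1_mid below 0.022 m and z of cup2_mid in the frame of cup1_mid below 0.031 m and z of cup3_mid in the frame of cup1_mid below 0.045 m and z of cup4_mid in the frame of cup1_mid below 0.059 m and horizontal distance between weight_mid and weight_pan_floor below 0.036 m and z of weight_mid in the frame of weight_pan_floor below 0.042 m), for 0.5 s.
3. the lever is swung back and the beam is arrested level, still loaded (value of joint arrest_lever below 0.12 rad and value of joint beam between -0.03 and 0.03 rad and horizontal distance between cup1_mid and cup_pan_floor below 0.025 m and angle between each of cup1_mid, cup2_mid, cup3_mid, cup4_mid, weight_mid's own z axis and vertical below 0.15 rad and z of cup1_mid in the frame of cup_pan_floor between 0.014 and 0.034 m and horizontal distance between each of cup2_mid, cup3_mid, cup4_mid and cup1_mid below 0.022 m and z of cup2_mid in the frame of cup1_mid below 0.031 m and z of cup3_mid in the frame of cup1_mid below 0.045 m and z of cup4_mid in the frame of cup1_mid below 0.059 m and horizontal distance between weight_mid and weight_pan_floor below 0.036 m and z of weight_mid in the frame of weight_pan_floor below 0.042 m), for 0.2 s.
At the end, for the whole second after the job is handed in: Weight upright on its coaster (within 25 mm); widest cup upright on the cup pan (within 25 mm) with all other cups present standing down inside it (axes within 22 mm, tilt under 0.15 rad); lever within 0.12 rad of arrested, beam within 0.03 rad of level; all at rest (value of joint arrest_lever below 0.12 rad and value of joint beam between -0.03 and 0.03 rad and horizontal distance between cup1_mid and cup_pan_floor below 0.025 m and angle between each of cup1_mid, cup2_mid, cup3_mid, cup4_mid's own z axis and vertical below 0.15 rad and z of cup1_mid in the frame of cup_pan_floor between 0.014 and 0.034 m and horizontal distance between each of cup2_mid, cup3_mid, cup4_mid and cup1_mid below 0.022 m and z of cup2_mid in the frame of cup1_mid below 0.031 m and z of cup3_mid in the frame of cup1_mid below 0.045 m and z of cup4_mid in the frame of cup1_mid below 0.059 m and horizontal distance between weight_mid and coaster_top below 0.025 m and angle between weight_mid's own z axis and vertical below 0.12 rad and z of weight_mid in the frame of coaster_top between 0.028 and 0.04 m and linear speed of each of cup1, cup2, cup3, cup4, weight below 0.02 m/s); the robot touches nothing.
It fails at once if a cup or the weight is touched by the gripper while the beam is free (value of joint arrest_lever above 0.4 rad and (contact force between the fingers and cup1 above 0.5 N or contact force between the fingers and cup2 above 0.5 N or contact force between the fingers and cup3 above 0.5 N or contact force between the fingers and cup4 above 0.5 N or contact force between the fingers and weight above 0.5 N)).
It fails at once if the handset is disturbed (distance of handset from where it was at the start of the episode above 0.03 m).
It fails at once if the screwdriver is disturbed (distance of driver from where it was at the start of the episode above 0.03 m).
It fails at once if the jar is disturbed (distance of flux_jar from where it was at the start of the episode above 0.03 m).
Of cup2, cup3, cup4 only 2 to 3 are there at a start; the rules pass over those that are not, and their reading is None.
At some moment in a run one of cup1, cup2 may be knocked a few centimetres aside while the robot is not near it.
Once in a run the grip may slacken for a moment while it holds something.
It also fails if it takes over 208 s, if anything falls off the work surface, if the arm or the gripper's body presses on something with over 40 N, if the wrist force passes 120 N, or if a joint passes its speed limit or range.

## Robot

A 6-joint arm with a two-finger parallel gripper is mounted at the origin on the work surface. World frame = base frame: x ahead of the robot, y to its left, z up, the work surface at z = 0. Lengths are in m, angles in rad, forces in N, time in s.
With the tool pointing down it reaches from about 0.275 to 0.75 m from the base axis. Payload 10.2 kg.
Tool frame: the origin (TCP) lies at the very end of the fingers, on their centre line; the grasp point (between the pads) lies 19 mm behind it; y points along the fingers, x is the direction in which the jaws open and shut, and the axes are right-handed (so a half turn about y gives the same grasp; the last joint's range is limited). The gripper opens to 85 mm and grips with 20 to 120 N. Pads are 22 mm wide; open, the fingers measure 114 mm over their backs; the gripper's body (76 mm by 85 mm) begins 54 mm behind the grasp point. The pads swing forward as they close: fully open they stand 13 mm farther back than shut.
Start: joints at [0.914, 0.313, 1.498, -0, 1.331, -0.223], TCP at [0.221, 0.476, 0.231] pointing down, gripper open.
Joint ranges: [-2.94, 2.94], [-0.97, 2.17], [0.19, 2.56], [-1.23, 4.37], [0.02, 3.11], [-2.88, 2.88]. Speed limits (rad/s): [2.39, 2.39, 3.01, 3.14, 3.14, 3.14].

## Interface

Orientations are given as a rotation vector (axis times angle).
In Python, from plant import ctrl gives the robot as it stands. The module is installed in compiled form; this text tells all that it offers.
- The arm moves only by the shell command python3 -m handwheel 'ROWS' [FORCE]. ROWS is JSON, a list that holds one entry, the list of rows, each a list of 7 numbers: the opening, from 0 (shut) to 1 (fully open), then the shift along the tool's x, y, z in m, then the turn, a rotation vector about the tool's x, y, z in degrees. A call has 1 to 20 rows; each row is the pose to reach, as a shift and turn from the pose measured when the call began, along the tool's axes at that moment; what a row does not reach only later rows make up. A row lasts 1/12 s, in which the tool goes at most 41.7 mm and 7.16 degrees, less where a joint would pass 70% of its speed; a pose out of reach is approached as far as the arm can. A call with a gripper value outside its range is refused whole. The fingers move at their own pace and stop on an object; FORCE is the grip in N (left out, the last holds). Time passes only in rows, so rows that repeat a pose let the fingers close. It gives the time, the measured TCP pose, the force and the opening at its end, in the units of the state.
- ctrl.state(): the state, without advancing time (a new reading comes with each control period).
- ctrl.read_camera(name): name is "scene" or "top" or "wrist"; returns a dict with "color" (400x640x3 uint8, red, green, blue), "camera_matrix" (3x3 intrinsics, pixels), "T" (4x4, takes a point from camera to world coordinates). Camera axes: x right, y up, looking along -z (the intrinsics and any distortion apply to the point x, -y, -z); pixel columns grow to the right and rows downward; lengths in m; the calibration is good to about 2 mm. A picture is of the moment at which its call begins. There is no depth.
- ctrl.sign_off(): hands the job in, once; it reports no verdict.
Trained networks look in the newest picture that a camera, given by its name, has taken for a name from the list of things; names that differ only in an ending like _2 or _b are one class to them, and where a whole thing is asked for, a point or a joint stands for the part that bears it (a point fixed in the world has none). Each returns a list of dicts, best first, with "p" (0 to 1); they miss things now and then, are a little off and sometimes report something else, mostly with a low value. They report only what shows in the picture. A call takes as long as a camera call. They do not tell look-alikes from the thing itself.
- ctrl.search_frame(camera, name): "centre" ([x, y, z] in m, in the coordinates of the camera as it stood for that picture, good to about 4 mm: the middle of the surface that is visible of it).
- ctrl.outline_of(camera, name): "mask" (400x640 bool, what is visible of it).
- ctrl.mark_of(camera, name): "centre" ([x, y, z] in m, in the coordinates of the camera as it stood for that picture, good to about 4 mm: a listed point, or the origin of a listed thing).
The state is a dict: "t": time; "qpos": joint angles; "joint_velocities": joint speeds; "joint_torque": joint torques, N m; "position": TCP position; "eef_rot": TCP orientation; "ft_force": force on the tool from outside, world axes, zero at the start; "wrist_torque": the same for the moment, N m; "finger_gap": opening from 0.0 (shut) to 1.0 (fully open).
Only numpy, scipy, OpenCV 4.12 (cv2) and the standard library are available. Lean on these libraries where they do the work, as an engineer would, in place of code of your own. Each camera call takes 0.05 s, during which the arm holds its last target.

## Working session

There is one attempt and no reset: what is moved stays moved. The work goes in short steps, Python scripts to look and compute and a shell command to move; the robot and the scene stay as the last step left them, time stands still between calls to the robot, and variables do not carry over. Pictures are saved under pics/ and viewed, and the job is handed in when it is done.

```bash
mkdir -p pics; ls; python3 - <<'E'
from plant import ctrl
import cv2
print(ctrl.state())
for n in ["scene","top","wrist"]:
    r=ctrl.read_camera(n); cv2.imwrite(f"pics/a_{n}.png",r["color"][:,:,::-1]); print(n,r["camera_matrix"].round(1).tolist(),r["T"].round(3).tolist(),[k for k in r])
E
```

```text
pics
{'t': 0.0, 'qpos': array([ 9.13616402e-01,  3.13457430e-01,  1.49844268e+00, -2.85342195e-05,
        1.33100975e+00, -2.23402760e-01]), 'joint_velocities': array([ 6.17311078e-04, -9.01489187e-04,  2.88924760e-04, -4.42883912e-05,
       -1.40181014e-03, -1.48302681e-03]), 'joint_torque': array([-3.47857822e-04, -4.12270975e+01, -2.59736449e+01, -1.95717330e-04,
        4.20566925e-03, -1.76578709e-05]), 'position': array([0.22051235, 0.47615476, 0.23072917]), 'eef_rot': array([-1.38421596, -0.88308017,  0.88510027]), 'ft_force': array([-0.23897305, -0.66386834,  0.46705467]), 'wrist_torque': array([-0.04080156, -0.0056712 , -0.03215209]), 'finger_gap': 1.0001088898093584}
scene [[388.3, 0.0, 315.7], [0.0, 388.3, 196.0], [0.0, 0.0, 1.0]] [[0.805, -0.4, 0.438, 0.971], [0.594, 0.552, -0.585, -0.631], [-0.008, 0.731, 0.682, 0.771], [0.0, 0.0, 0.0, 1.0]] ['color', 'camera_matrix', 'T']
top [[406.7, 0.0, 317.2], [0.0, 406.7, 206.6], [0.0, 0.0, 1.0]] [[0.017, 0.999, -0.05, 0.476], [-1.0, 0.017, -0.002, -0.032], [-0.001, 0.05, 0.999, 1.417], [0.0, 0.0, 0.0, 1.0]] ['color', 'camera_matrix', 'T']
wrist [[318.5, 0.0, 323.1], [0.0, 318.5, 201.5], [0.0, 0.0, 1.0]] [[0.42, -0.858, -0.297, 0.143], [0.907, 0.397, 0.137, 0.512], [0.0, -0.327, 0.945, 0.374], [0.0, 0.0, 0.0, 1.0]] ['color', 'camera_matrix', 'T']
```

View pics/a_scene.png

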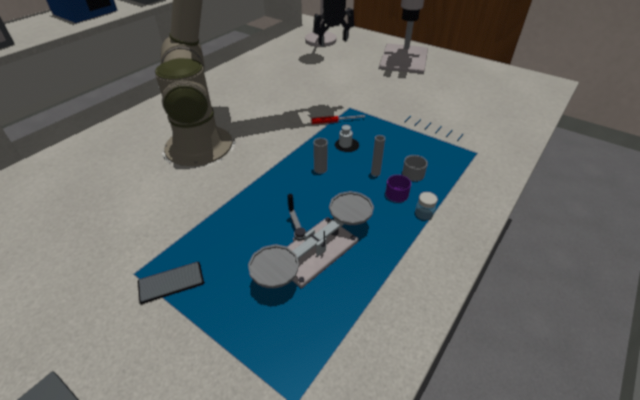

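View pics/a_top.png

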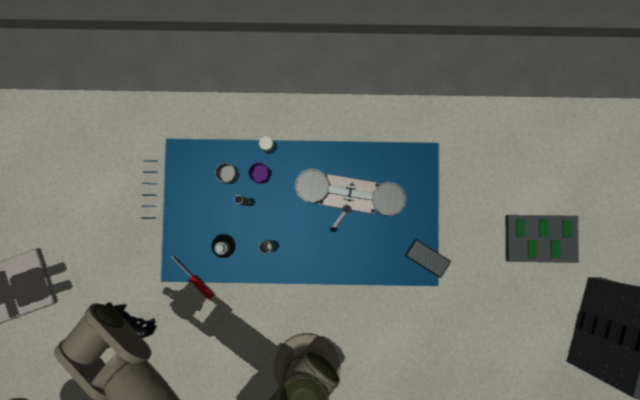

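View pics/a_wrist.png

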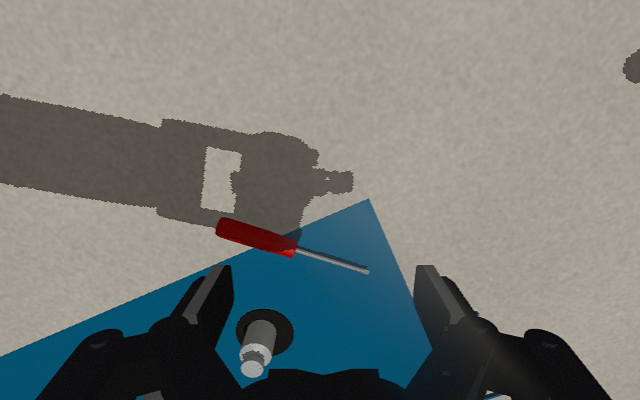

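```bash
cat > h.py <<'E'
from plant import ctrl
import numpy as np, cv2
from scipy.spatial.transform import Rotation as R
def mark(cam,names,pr=True):
    r=ctrl.read_camera(cam); T=r["T"]; out={}
    for n in names:
        try: l=ctrl.mark_of(cam,n)
        except Exception as e: print(n,e); continue
        out[n]=[(round(float(d["p"]),2),(T[:3,:3]@np.array(d["centre"])+T[:3,3]).round(4).tolist()) for d in l]
        if pr: print(cam,n,out[n][:4])
    return out
E
python3 - <<'E'
from h import *
N=["cup1_mid","cup2_mid","cup3_mid","cup4_mid","weight_mid","coaster_top","cup_pan_floor","weight_pan_floor","lever_knob","lever_pivot","handset","driver","flux_jar"]
mark("top",N); mark("scene",N)
E
```

```text
top cup1_mid [(0.85, [0.6566, 0.1787, 0.0266]), (0.69, [0.6531, 0.2849, 0.0259])]
top cup2_mid []
top cup3_mid [(0.58, [0.4114, 0.1359, 0.0518])]
top cup4_mid [(0.56, [0.5595, 0.2227, 0.0691])]
top weight_mid [(0.72, [0.4689, -0.0818, 0.0642]), (0.68, [0.2983, 0.3991, 0.0001]), (0.56, [0.4023, 0.2938, 0.0408])]
top coaster_top [(0.7, [0.4054, 0.2981, 0.0062])]
top cup_pan_floor [(0.59, [0.6103, -0.0081, 0.0708])]
top weight_pan_floor [(0.73, [0.5741, -0.2587, 0.0592])]
top lever_knob [(0.5, [0.4661, -0.0794, 0.0677]), (0.28, [0.5367, -0.1318, 0.0688])]
top lever_pivot [(0.76, [0.5395, -0.1306, 0.0692]), (0.66, [0.4676, -0.0787, 0.0669])]
top handset [(0.56, [0.3733, -0.4103, -0.0013])]
top driver [(0.83, [0.2984, 0.4018, 0.0009]), (0.68, [0.5403, -0.1313, 0.0696]), (0.48, [0.7541, 0.1491, 0.0049]), (0.4, [0.4115, 0.1354, -0.0005])]
top flux_jar [(0.48, [0.7572, 0.1484, 0.0036]), (0.34, [0.4051, 0.295, 0.0071])]
scene cup1_mid [(0.98, [0.6546, 0.2903, 0.0236]), (0.67, [0.6613, 0.1746, 0.0187])]
scene cup2_mid []
scene cup3_mid [(0.59, [0.6542, 0.293, 0.0241]), (0.57, [0.4091, 0.1391, 0.0515])]
scene cup4_mid [(0.64, [0.5667, 0.2263, 0.0639]), (0.43, [0.4125, 0.1389, -0.0007])]
scene weight_mid [(0.63, [0.4047, 0.2928, 0.036])]
scene coaster_top [(0.43, [0.4092, 0.3027, 0.0024])]
scene cup_pan_floor [(0.76, [0.618, -0.0052, 0.07])]
scene weight_pan_floor [(0.68, [0.5763, -0.2618, 0.0688]), (0.41, [0.4098, 0.3014, -0.0009])]
scene lever_knob [(0.58, [0.4759, -0.0795, 0.0717])]
scene lever_pivot [(0.97, [0.54, -0.127, 0.0658])]
scene handset [(0.64, [0.3747, -0.4112, -0.0009])]
scene driver [(0.64, [0.4775, -0.0775, 0.07]), (0.28, [0.5601, 0.2265, -0.0002])]
scene flux_jar [(0.87, [0.759, 0.145, 0.0036])]
```

The top and scene pictures show cup1 (steel) at top px (227,173) and its purple look-alike at (260,173). Cup4 is at (243,199), cup3 at (268,246), and the weight on its coaster at (222,245). The comparator is at (350,192) with its knob at (334,228). The networks don't report cup2 and I don't see it either, so the set is cup1, cup3 and cup4. I'll start with the weight.

```bash
cat >> h.py <<'E'
def plan(target,yawdeg=None):
    """shift (tool axes) and turn to TCP target, tool down; yawdeg = world angle of tool x (mod 180)"""
    s=ctrl.state(); Rm=R.from_rotvec(s["eef_rot"]).as_matrix(); p=s["position"]
    d=Rm.T@(np.array(target)-p)
    cur=np.degrees(np.arctan2(Rm[1,0],Rm[0,0]))
    if yawdeg is None: yawdeg=cur
    dy=(yawdeg-cur+90)%180-90
    a=np.radians(cur+dy); x=np.array([np.cos(a),np.sin(a),0]); y=np.array([0,0,-1.]); 
    Rt=np.column_stack([x,y,np.cross(x,y)])
    rv=np.degrees(R.from_matrix(Rm.T@Rt).as_rotvec())
    print("pos",p.round(4),"yaw",round(cur,1),"q6",s["qpos"][5].round(2),"gap",round(s["finger_gap"],3),"ft",s["ft_force"].round(1),"t",round(s["t"],2))
    print("SHIFT mm",(d*1000).round(1),"TURN",rv.round(2),"dist",round(np.linalg.norm(d)*1000),"rows>=",int(np.ceil(max(np.linalg.norm(d)/.0417,np.linalg.norm(rv)/7.16))))
E
python3 - <<'E'
from h import *
print(R.from_rotvec(ctrl.state()["eef_rot"]).as_matrix().round(3))
print("wrist in tool", (R.from_rotvec(ctrl.state()["eef_rot"]).as_matrix().T@(ctrl.read_camera("wrist")["T"][:3,3]-ctrl.state()["position"])).round(3))
mark("wrist",["weight_mid","coaster_top","cup3_mid"])
plan([.404,.294,.15])
E
```

```text
[[ 0.42  -0.    -0.907]
 [ 0.907  0.     0.42 ]
 [ 0.    -1.     0.   ]]
wrist in tool [-0.    -0.143  0.085]
wrist weight_mid [(0.79, [0.3969, 0.2933, 0.0412])]
wrist coaster_top [(0.9, [0.4068, 0.294, 0.0034])]
wrist cup3_mid []
pos [0.2207 0.4764 0.2313] yaw 65.1 q6 -0.22 gap 0.999 ft [-0.1 -1.2 -0. ] t 1.8
SHIFT mm [ -88.4   81.3 -243. ] TURN [-0. -0. -0.] dist 271 rows>= 7
```

```bash
python3 -m handwheel '[[[1,-0.088,0.07,-0.243,0,0,0],[1,-0.088,0.07,-0.243,0,0,0],[1,-0.088,0.07,-0.243,0,0,0],[1,-0.088,0.07,-0.243,0,0,0],[1,-0.088,0.07,-0.243,0,0,0],[1,-0.088,0.07,-0.243,0,0,0],[1,-0.088,0.07,-0.243,0,0,0],[1,-0.088,0.07,-0.243,0,0,0],[1,-0.088,0.07,-0.243,0,0,0],[1,-0.088,0.07,-0.243,0,0,0]]]' 60
python3 - <<'E'
from h import *
mark("wrist",["weight_mid","coaster_top","cup3_mid"])
r=ctrl.read_camera("wrist"); cv2.imwrite("pics/b1.png",r["color"][:,:,::-1])
plan([.403,.2935,.015])
E
```

```text
t: 2.63
position: [0.4037, 0.2951, 0.1616]
eef_rot: [-1.383, -0.885, 0.884]
ft_force: [-0.5, -0.1, 0.4]
finger_gap: 0.998
wrist weight_mid [(0.64, [0.3978, 0.2975, 0.042])]
wrist coaster_top []
wrist cup3_mid [(0.88, [0.4074, 0.1396, 0.0529]), (0.65, [0.4057, 0.1368, 0.0018])]
pos [0.4037 0.2951 0.1616] yaw 65.2 q6 -0.74 gap 1.003 ft [-0.4 -0.1 -0.1] t 2.88
SHIFT mm [ -1.8 146.6   0. ] TURN [ 0.02 -0.    0.02] dist 147 rows>= 4
```

View pics/b1.png

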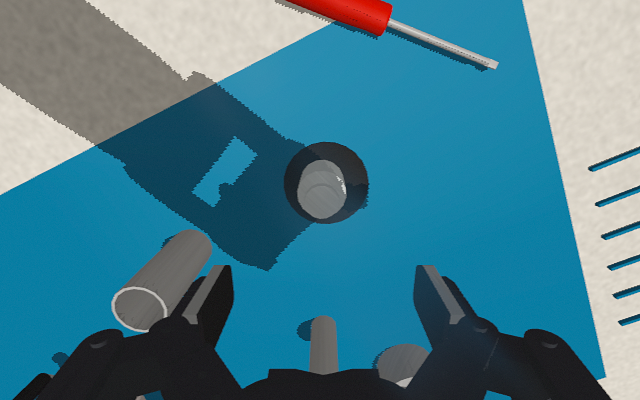

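```bash
python3 -m handwheel '[[[1,-0.001,0.04,0.002,0,0,0],[1,-0.001,0.08,0.002,0,0,0],[1,-0.001,0.12,0.002,0,0,0],[1,-0.001,0.145,0.002,0,0,0],[1,-0.001,0.147,0.002,0,0,0],[1,-0.001,0.147,0.002,0,0,0],[0,-0.001,0.147,0.002,0,0,0],[0,-0.001,0.147,0.002,0,0,0],[0,-0.001,0.147,0.002,0,0,0],[0,-0.001,0.147,0.002,0,0,0],[0,-0.001,0.147,0.002,0,0,0],[0,-0.001,0.147,0.002,0,0,0],[0,-0.001,0.147,0.002,0,0,0],[0,-0.001,0.147,0.002,0,0,0],[0,-0.001,0.147,0.002,0,0,0]]]' 60
python3 - <<'E'
from h import *
r=ctrl.read_camera("wrist"); cv2.imwrite("pics/b2.png",r["color"][:,:,::-1])
plan([.403,.2935,.22])
E
```

```text
t: 4.13
position: [0.4022, 0.2954, 0.0161]
eef_rot: [-1.384, -0.888, 0.883]
ft_force: [-1.7, -0.3, 9.5]
finger_gap: 0.471
pos [0.4022 0.2954 0.0161] yaw 65.2 q6 -0.74 gap 0.469 ft [-2.6 -0.7 10. ] t 4.18
SHIFT mm [  -0.9 -203.9   -1.9] TURN [ 0.11 -0.    0.12] dist 204 rows>= 5
```

View pics/b2.png

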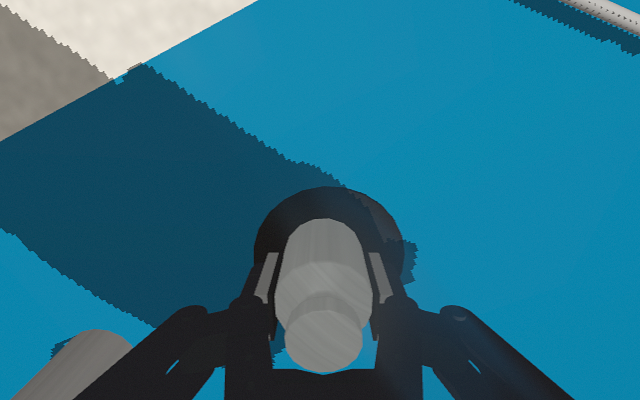

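The weight is gripped between the pads (gap about 40 mm), with its head near px (323,340). Next I lift it and carry it to the weight pan.

```bash
python3 -m handwheel '[[[0,0,-0.04,0,0,0,0],[0,0,-0.08,0,0,0,0],[0,0,-0.12,0,0,0,0],[0,0,-0.16,0,0,0,0],[0,0,-0.2,0,0,0,0],[0,0,-0.2,0,0,0,0]]]'
python3 - <<'E'
from h import *
mark("wrist",["weight_mid","coaster_top"])
plan([.575,-.26,.21],5)
E
```

```text
t: 4.68
position: [0.404, 0.2963, 0.2242]
eef_rot: [-1.386, -0.899, 0.872]
ft_force: [1.1, -0.1, -1.2]
finger_gap: 0.471
wrist weight_mid [(0.61, [0.3996, 0.2965, 0.2487]), (0.45, [0.4119, 0.1411, 0.0017])]
wrist coaster_top [(0.84, [0.4088, 0.2943, 0.0057])]
pos [0.4012 0.295  0.2156] yaw 65.2 q6 -0.74 gap 0.465 ft [-0.7  0.5 -3.3] t 4.83
SHIFT mm [-431.1    5.5 -390.3] TURN [3.000e-02 6.023e+01 1.200e-01] dist 582 rows>= 14
```

```bash
python3 -m handwheel '[[[0,-0.43,-0.005,-0.39,0,60,0],[0,-0.43,-0.005,-0.39,0,60,0],[0,-0.43,-0.005,-0.39,0,60,0],[0,-0.43,-0.005,-0.39,0,60,0],[0,-0.43,-0.005,-0.39,0,60,0],[0,-0.43,-0.005,-0.39,0,60,0],[0,-0.43,-0.005,-0.39,0,60,0],[0,-0.43,-0.005,-0.39,0,60,0],[0,-0.43,-0.005,-0.39,0,60,0],[0,-0.43,-0.005,-0.39,0,60,0],[0,-0.43,-0.005,-0.39,0,60,0],[0,-0.43,-0.005,-0.39,0,60,0],[0,-0.43,-0.005,-0.39,0,60,0],[0,-0.43,-0.005,-0.39,0,60,0],[0,-0.43,-0.005,-0.39,0,60,0],[0,-0.43,-0.005,-0.39,0,60,0],[0,-0.43,-0.005,-0.39,0,60,0]]]'
python3 - <<'E'
from h import *
mark("wrist",["weight_mid","weight_pan_floor"])
mark("scene",["weight_mid","weight_pan_floor"])
mark("top",["weight_pan_floor"])
r=ctrl.read_camera("wrist"); cv2.imwrite("pics/b3.png",r["color"][:,:,::-1])
plan([.575,-.26,.082],5)
E
```

```text
t: 6.25
position: [0.5747, -0.2582, 0.2186]
eef_rot: [-1.566, -0.071, 0.072]
ft_force: [0.3, 0.1, -1.2]
finger_gap: 0.469
wrist weight_mid [(0.89, [0.57, -0.2571, 0.2431])]
wrist weight_pan_floor [(0.78, [0.5741, -0.2665, 0.0663])]
scene weight_mid [(0.66, [0.5769, -0.2567, 0.2415])]
scene weight_pan_floor [(0.94, [0.5749, -0.2633, 0.066])]
top weight_pan_floor [(0.88, [0.5759, -0.2638, 0.0618])]
pos [ 0.5752 -0.2585  0.2206] yaw 5.3 q6 -0.7 gap 0.461 ft [-0.5 -0.1 -0.6] t 6.7
SHIFT mm [ -0.7 138.6  -1.5] TURN [-0.03  0.26  0.12] dist 139 rows>= 4
```

View pics/b3.png

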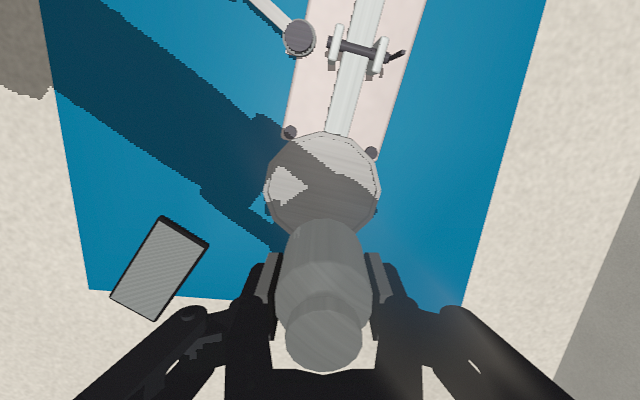

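```bash
python3 -m handwheel '[[[0,0,0.04,-0.005,0,0,0],[0,0,0.08,-0.005,0,0,0],[0,0,0.11,-0.005,0,0,0],[0,0,0.125,-0.005,0,0,0],[0,0,0.133,-0.005,0,0,0],[0,0,0.138,-0.005,0,0,0],[0,0,0.138,-0.005,0,0,0],[0,0,0.138,-0.005,0,0,0]]]'
python3 - <<'E'
from h import *
r=ctrl.read_camera("wrist"); cv2.imwrite("pics/b4.png",r["color"][:,:,::-1])
r=ctrl.read_camera("scene"); cv2.imwrite("pics/b4s.png",cv2.resize(r["color"][180:340,200:440,::-1],None,fx=3,fy=3))
mark("scene",["weight_mid","weight_pan_floor"])
plan([.575,-.264,.082],5)
E
```

```text
t: 7.37
position: [0.5765, -0.2638, 0.0839]
eef_rot: [-1.57, -0.075, 0.069]
ft_force: [0.5, -0.3, -0.7]
finger_gap: 0.471
scene weight_mid [(0.78, [0.578, -0.2627, 0.1066])]
scene weight_pan_floor [(0.83, [0.5746, -0.2639, 0.0691]), (0.45, [0.5797, -0.2602, 0.1067])]
pos [ 0.5763 -0.2636  0.0835] yaw 5.3 q6 -0.71 gap 0.47 ft [-0.6 -0.6 -1.4] t 7.62
SHIFT mm [-1.3  1.5 -0.3] TURN [0.02 0.26 0.18] dist 2 rows>= 1
```

View pics/b4s.png

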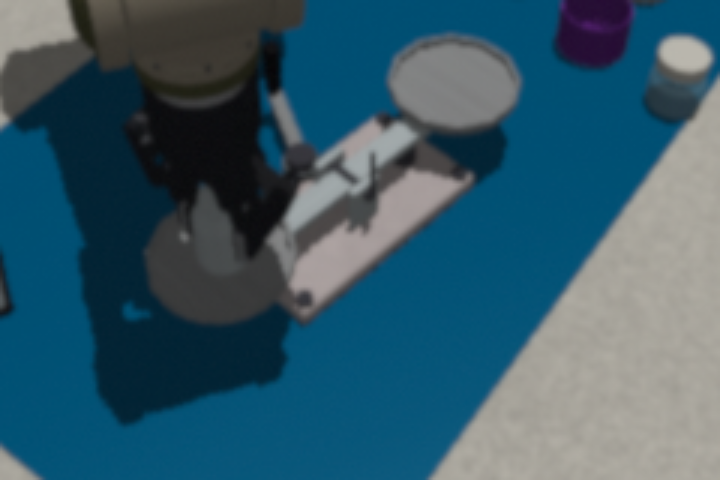

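Weight in hand over the weight pan (crop px about (220,240)), nearly down. I'll lower until contact.

```bash
python3 -m handwheel '[[[0,-0.001,0.002,0,0,0,0],[0,-0.001,0.003,0,0,0,0],[0,-0.001,0.004,0,0,0,0],[0,-0.001,0.004,0,0,0,0]]]'
```

```text
t: 7.95
position: [0.5752, -0.2636, 0.0792]
eef_rot: [-1.57, -0.074, 0.07]
ft_force: [-0.3, 1.2, -1.4]
finger_gap: 0.472
```

```bash
python3 -m handwheel '[[[0,0,0.001,0,0,0,0],[0,0,0.0025,0,0,0,0],[0,0,0.003,0,0,0,0],[0,0,0.003,0,0,0,0]]]'
```

```text
t: 8.28
position: [0.5753, -0.2638, 0.077]
eef_rot: [-1.57, -0.075, 0.07]
ft_force: [-2.5, 0.0, 5.7]
finger_gap: 0.465
```

```bash
python3 -m handwheel '[[[0.75,0,0,0,0,0,0],[0.75,0,0,0,0,0,0],[0.75,0,0,0,0,0,0],[0.75,0,-0.005,0,0,0,0],[0.75,0,-0.03,0,0,0,0],[0.75,0,-0.07,0,0,0,0],[1,0,-0.11,0,0,0,0],[1,0,-0.15,0,0,0,0],[1,0,-0.17,0,0,0,0],[1,0,-0.17,0,0,0,0]]]'
python3 - <<'E'
from h import *
mark("scene",["weight_mid","weight_pan_floor","cup1_mid"])
mark("top",["weight_mid","cup1_mid","cup3_mid","cup4_mid"])
r=ctrl.read_camera("scene"); cv2.imwrite("pics/b5s.png",r["color"][:,:,::-1])
plan([.654,.288,.2],30)
E
```

```text
t: 9.12
position: [0.5759, -0.2646, 0.2531]
eef_rot: [-1.576, -0.081, 0.064]
ft_force: [-0.0, -0.1, -0.6]
finger_gap: 1.001
scene weight_mid [(0.82, [0.5772, -0.2659, 0.099]), (0.38, [0.5749, -0.2621, 0.066])]
scene weight_pan_floor [(0.73, [0.5738, -0.2589, 0.0674])]
scene cup1_mid [(0.65, [0.6607, 0.173, 0.0197]), (0.56, [0.6577, 0.2878, 0.0283])]
top weight_mid [(0.44, [0.5765, -0.2633, 0.1016])]
top cup1_mid [(0.94, [0.654, 0.2872, 0.0249]), (0.92, [0.6571, 0.1759, 0.0239])]
top cup3_mid [(0.67, [0.4089, 0.1362, 0.0539])]
top cup4_mid [(0.74, [0.3734, -0.412, 0.0026]), (0.71, [0.5786, -0.2625, 0.0982]), (0.5, [0.558, 0.221, 0.0696])]
pos [ 0.5746 -0.2637  0.2465] yaw 5.3 q6 -0.71 gap 1.001 ft [ 0.4  0.6 -0.2] t 9.62
SHIFT mm [129.5  46.8 542.1] TURN [  0.03 -24.74   0.14] dist 559 rows>= 14
```

View pics/b5s.png

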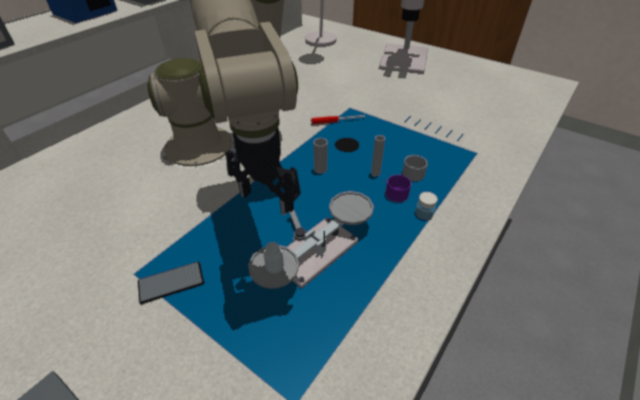

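The weight stands on the weight pan (scene px (274,258)) with the coaster empty. Cup1 is next.

```bash
python3 -m handwheel '[[[1,0.13,0.04,0.54,0,0,0],[1,0.13,0.04,0.54,0,0,0],[1,0.13,0.04,0.54,0,0,0],[1,0.13,0.04,0.54,0,0,0],[1,0.13,0.04,0.54,0,0,0],[1,0.13,0.04,0.54,0,0,0],[1,0.13,0.04,0.54,0,0,0],[1,0.13,0.04,0.54,0,0,0],[1,0.13,0.04,0.54,0,0,0],[1,0.13,0.04,0.54,0,0,0],[1,0.13,0.04,0.54,0,0,0],[1,0.13,0.04,0.54,0,0,0],[1,0.13,0.04,0.54,0,0,0],[1,0.13,0.04,0.54,0,0,0],[1,0.13,0.04,0.54,0,0,0],[1,0.13,0.04,0.54,0,0,0]]]'
python3 - <<'E'
from h import *
mark("wrist",["cup1_mid"])
mark("scene",["cup1_mid"])
mark("top",["cup1_mid","cup4_mid"])
r=ctrl.read_camera("wrist"); cv2.imwrite("pics/c1.png",r["color"][:,:,::-1])
plan([.655,.288,.012],5)
E
```

```text
t: 10.95
position: [0.6544, 0.2864, 0.206]
eef_rot: [-1.57, -0.074, 0.072]
ft_force: [0.4, -1.7, -0.7]
finger_gap: 1.001
wrist cup1_mid [(0.91, [0.6557, 0.175, 0.0214]), (0.69, [0.6578, 0.2886, 0.0262]), (0.65, [0.6551, 0.2858, 0.0033])]
scene cup1_mid [(0.74, [0.6575, 0.1716, 0.0227]), (0.64, [0.6546, 0.2891, 0.0237])]
top cup1_mid [(0.73, [0.6577, 0.1771, 0.0234]), (0.69, [0.6529, 0.2866, 0.0238]), (0.37, [0.5343, -0.129, 0.0699])]
top cup4_mid [(0.55, [0.561, 0.2233, 0.0701])]
pos [0.6549 0.2852 0.2071] yaw 5.2 q6 0.16 gap 0.999 ft [ 0.5 -0.2 -0.7] t 11.35
SHIFT mm [ -0.2 195.1   2.8] TURN [0.   0.21 0.16] dist 195 rows>= 5
```

View pics/c1.png

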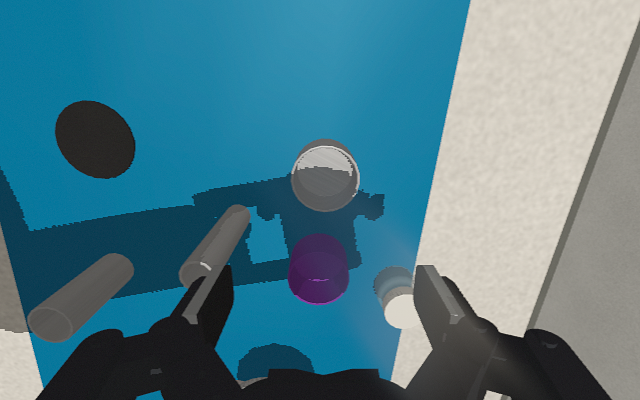

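Cup1 is at px (325,177), centred between the jaws; the purple look-alike is at (319,268).

```bash
python3 -m handwheel '[[[1,0,0.04,0.003,0,0,0],[1,0,0.08,0.003,0,0,0],[1,0,0.12,0.003,0,0,0],[1,0,0.15,0.003,0,0,0],[1,0,0.18,0.003,0,0,0],[1,0,0.195,0.003,0,0,0],[1,0,0.195,0.003,0,0,0],[1,0,0.195,0.003,0,0,0]]]' 50
python3 - <<'E'
from h import *
r=ctrl.read_camera("wrist"); cv2.imwrite("pics/c2.png",r["color"][:,:,::-1])
plan([.655,.288,.012],5)
E
```

```text
t: 12.02
position: [0.6555, 0.2882, 0.0129]
eef_rot: [-1.569, -0.074, 0.069]
ft_force: [0.2, 0.5, 1.3]
finger_gap: 1.001
pos [0.6563 0.2884 0.0143] yaw 5.2 q6 0.16 gap 0.998 ft [0.1 0.4 0.3] t 12.07
SHIFT mm [-1.3  2.3 -0.3] TURN [-0.03  0.2   0.34] dist 3 rows>= 1
```

View pics/c2.png

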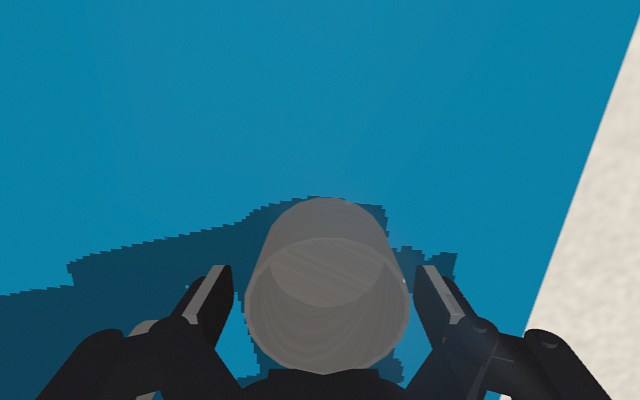

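Cup1 stands between the open pads (rim centre about px (326,305)). Closing.

```bash
python3 -m handwheel '[[[0,0,0,0,0,0,0],[0,0,0,0,0,0,0],[0,0,0,0,0,0,0],[0,0,0,0,0,0,0],[0,0,0,0,0,0,0],[0,0,0,0,0,0,0],[0,0,-0.03,0,0,0,0],[0,0,-0.07,0,0,0,0],[0,0,-0.11,0,0,0,0],[0,0,-0.15,0,0,0,0],[0,0,-0.18,0,0,0,0],[0,0,-0.18,0,0,0,0],[0,0,-0.18,0,0,0,0]]]' 60
python3 - <<'E'
from h import *
mark("wrist",["cup1_mid"])
r=ctrl.read_camera("wrist"); cv2.imwrite("pics/c3.png",r["color"][:,:,::-1])
mark("top",["cup_pan_floor"]);mark("scene",["cup_pan_floor"])
plan([.614,-.006,.20],5)
E
```

```text
t: 13.15
position: [0.6557, 0.2884, 0.197]
eef_rot: [-1.568, -0.08, 0.063]
ft_force: [-1.1, 1.0, -3.3]
finger_gap: 0.78
wrist cup1_mid [(0.65, [0.6553, 0.2861, 0.2057])]
top cup_pan_floor [(0.95, [0.6132, -0.0083, 0.0726])]
scene cup_pan_floor [(0.65, [0.6187, -0.006, 0.0675])]
pos [0.6549 0.2882 0.1931] yaw 5.2 q6 0.16 gap 0.783 ft [-0.4  0.6 -1.8] t 13.5
SHIFT mm [ -67.4   -7.2 -289.3] TURN [-0.01  0.2   0.23] dist 297 rows>= 8
```

View pics/c3.png

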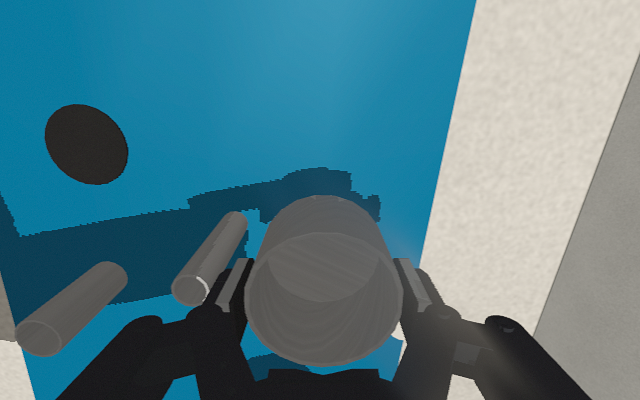

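```bash
python3 -m handwheel '[[[0,-0.067,-0.01,-0.289,0,0,0],[0,-0.067,-0.01,-0.289,0,0,0],[0,-0.067,-0.01,-0.289,0,0,0],[0,-0.067,-0.01,-0.289,0,0,0],[0,-0.067,-0.01,-0.289,0,0,0],[0,-0.067,-0.01,-0.289,0,0,0],[0,-0.067,-0.01,-0.289,0,0,0],[0,-0.067,-0.01,-0.289,0,0,0],[0,-0.067,-0.01,-0.289,0,0,0],[0,-0.067,-0.01,-0.289,0,0,0]]]'
python3 - <<'E'
from h import *
mark("wrist",["cup1_mid","cup_pan_floor"])
mark("scene",["cup1_mid","cup_pan_floor"])
r=ctrl.read_camera("wrist"); cv2.imwrite("pics/c4.png",r["color"][:,:,::-1])
plan([.614,-.007,.081],5)
E
```

```text
t: 14.33
position: [0.6144, -0.0055, 0.2026]
eef_rot: [-1.569, -0.074, 0.068]
ft_force: [0.1, 0.4, -1.4]
finger_gap: 0.778
wrist cup1_mid [(0.89, [0.6139, -0.0049, 0.2109])]
wrist cup_pan_floor [(0.69, [0.6117, -0.0084, 0.0662])]
scene cup1_mid [(0.68, [0.6123, -0.0025, 0.2064]), (0.6, [0.6607, 0.1703, 0.0218])]
scene cup_pan_floor [(0.72, [0.6189, -0.0081, 0.0702])]
pos [ 0.6144 -0.0049  0.2027] yaw 5.3 q6 -0.29 gap 0.781 ft [-0.2  0.1 -2.2] t 14.68
SHIFT mm [ -1.1 121.7  -2.1] TURN [-0.01  0.27  0.23] dist 122 rows>= 3
```

View pics/c4.png

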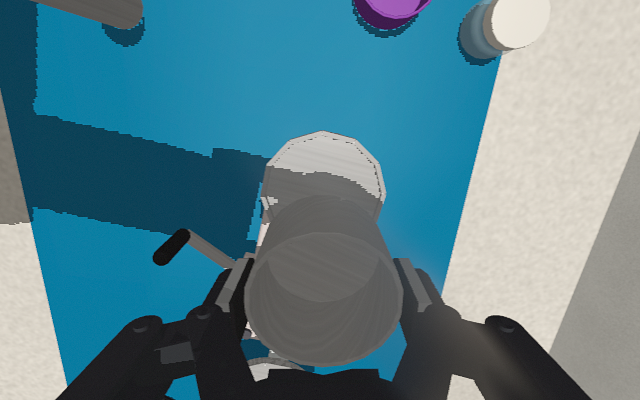

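```bash
python3 -m handwheel '[[[0,-0.001,0.04,-0.002,0,0,0],[0,-0.001,0.08,-0.002,0,0,0],[0,-0.001,0.1,-0.002,0,0,0],[0,-0.001,0.115,-0.002,0,0,0],[0,-0.001,0.12,-0.002,0,0,0],[0,-0.001,0.12,-0.002,0,0,0],[0,-0.001,0.12,-0.002,0,0,0]]]'
python3 - <<'E'
from h import *
r=ctrl.read_camera("wrist"); cv2.imwrite("pics/c5.png",r["color"][:,:,::-1])
plan([.614,-.007,.079],5)
E
```

```text
t: 15.27
position: [0.6144, -0.0066, 0.0834]
eef_rot: [-1.569, -0.076, 0.069]
ft_force: [-1.2, 0.3, -1.3]
finger_gap: 0.778
pos [ 0.6145 -0.0067  0.0835] yaw 5.3 q6 -0.29 gap 0.779 ft [-0.1  0.6 -0.4] t 15.32
SHIFT mm [-0.5  4.5 -0.3] TURN [0.01 0.3  0.3 ] dist 5 rows>= 1
```

View pics/c5.png

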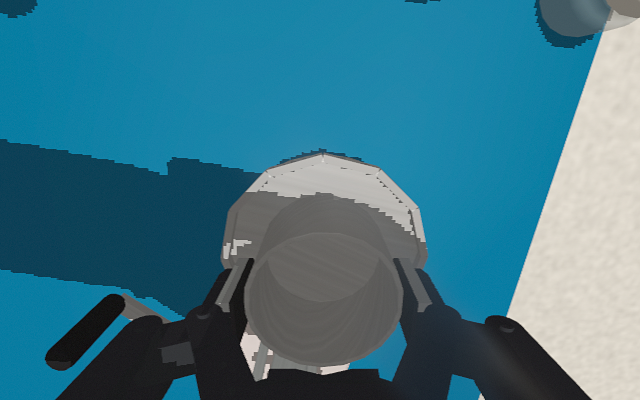

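```bash
python3 -m handwheel '[[[0,0,0.002,0,0,0,0],[0,0,0.004,0,0,0,0],[0,0,0.0055,0,0,0,0],[0,0,0.0055,0,0,0,0]]]'
```

```text
t: 15.65
position: [0.615, -0.006, 0.0806]
eef_rot: [-1.569, -0.078, 0.067]
ft_force: [-7.4, 4.7, 18.8]
finger_gap: 0.777
```

```bash
python3 -m handwheel '[[[0,0,-0.001,0,0,0,0],[0,0,-0.001,0,0,0,0]]]'; python3 - <<'E'
from h import *
r=ctrl.read_camera("scene"); cv2.imwrite("pics/c6.png",cv2.resize(r["color"][150:310,240:480,::-1],None,fx=3,fy=3))
plan([.614,-.007,.079],5)
E
```

```text
t: 15.82
position: [0.6157, -0.006, 0.0827]
eef_rot: [-1.57, -0.081, 0.066]
ft_force: [0.9, 0.3, 0.5]
finger_gap: 0.779
pos [ 0.6155 -0.0059  0.0821] yaw 5.3 q6 -0.29 gap 0.778 ft [1.1 2.  0.8] t 15.87
SHIFT mm [-1.7  3.1 -1. ] TURN [0.01 0.32 0.52] dist 4 rows>= 1
```

View pics/c6.png

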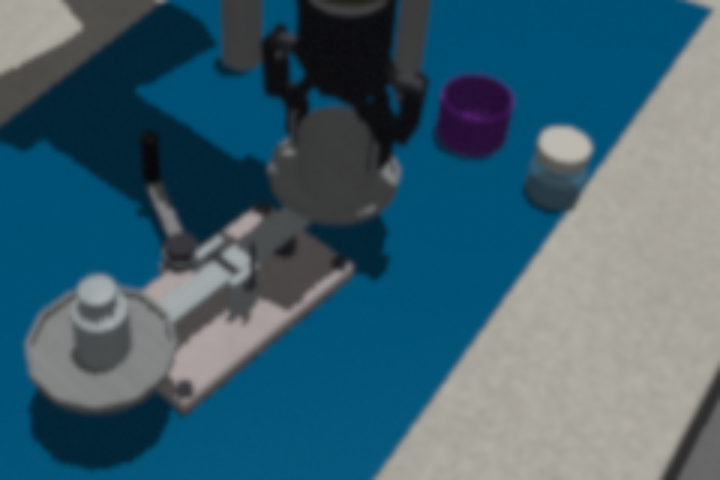

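Cup1 hangs a millimetre or so over the cup pan (crop px (337,165)) and the weight stands on the other pan. Releasing.

```bash
python3 -m handwheel '[[[0,-0.001,0.001,-0.001,0,0,0],[0,-0.001,0.001,-0.001,0,0,0],[1,-0.001,0.001,-0.001,0,0,0],[1,-0.001,0.001,-0.001,0,0,0],[1,-0.001,0.001,-0.001,0,0,0],[1,-0.001,0.001,-0.001,0,0,0],[1,-0.001,-0.02,-0.001,0,0,0],[1,-0.001,-0.06,-0.001,0,0,0],[1,-0.001,-0.1,-0.001,0,0,0],[1,-0.001,-0.14,-0.001,0,0,0],[1,-0.001,-0.14,-0.001,0,0,0],[1,-0.001,-0.14,-0.001,0,0,0]]]'
python3 - <<'E'
from h import *
mark("wrist",["cup1_mid","cup_pan_floor"])
mark("scene",["cup1_mid","weight_mid","cup3_mid"])
mark("top",["cup1_mid","cup3_mid"])
r=ctrl.read_camera("wrist"); cv2.imwrite("pics/c7.png",r["color"][:,:,::-1])
plan([.410,.1375,.22],5)
E
```

```text
t: 16.87
position: [0.6141, -0.0073, 0.2241]
eef_rot: [-1.571, -0.083, 0.063]
ft_force: [-0.6, 0.9, -0.3]
finger_gap: 0.998
wrist cup1_mid [(0.69, [0.572, -0.2643, 0.0661]), (0.67, [0.6157, -0.0071, 0.0892])]
wrist cup_pan_floor []
scene cup1_mid [(0.93, [0.6126, -0.006, 0.0897]), (0.92, [0.659, 0.174, 0.0217]), (0.67, [0.4093, 0.3009, 0.0009])]
scene weight_mid [(0.86, [0.5757, -0.2631, 0.1009])]
scene cup3_mid [(0.85, [0.4096, 0.1362, 0.0495])]
top cup1_mid [(0.82, [0.6565, 0.1778, 0.0276])]
top cup3_mid [(0.62, [0.4098, 0.1389, 0.0547])]
pos [ 0.6133 -0.007   0.2218] yaw 5.3 q6 -0.3 gap 0.999 ft [0.2 0.5 0.8] t 17.42
SHIFT mm [-189.1    0.2  162.8] TURN [0.01 0.32 0.49] dist 249 rows>= 6
```

View pics/c7.png

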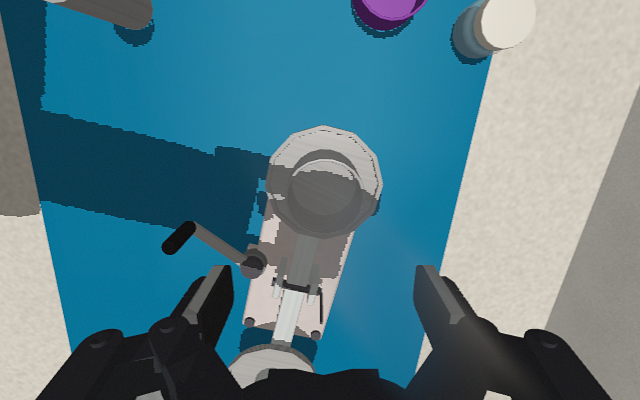

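Cup1 stands on the pan (px (325,188)) and nothing is tilted. Cup3 next.

```bash
python3 -m handwheel '[[[1,-0.189,0,0.163,0,0,0.5],[1,-0.189,0,0.163,0,0,0.5],[1,-0.189,0,0.163,0,0,0.5],[1,-0.189,0,0.163,0,0,0.5],[1,-0.189,0,0.163,0,0,0.5],[1,-0.189,0,0.163,0,0,0.5],[1,-0.189,0,0.163,0,0,0.5],[1,-0.189,0,0.163,0,0,0.5],[1,-0.189,0,0.163,0,0,0.5]]]'
python3 - <<'E'
from h import *
mark("wrist",["cup3_mid"])
r=ctrl.read_camera("wrist"); cv2.imwrite("pics/d1.png",r["color"][:,:,::-1])
plan([.4095,.1375,.055],5)
E
```

```text
t: 18.17
position: [0.4106, 0.1375, 0.2205]
eef_rot: [-1.57, -0.074, 0.072]
ft_force: [0.1, -0.8, 0.5]
finger_gap: 0.999
wrist cup3_mid [(0.94, [0.4123, 0.1368, 0.0524])]
pos [0.4109 0.1371 0.22  ] yaw 5.3 q6 -0.04 gap 1.0 ft [-0.6 -1.  -0.1] t 18.32
SHIFT mm [ -1.3 165.    0.6] TURN [ 0.01  0.25 -0.02] dist 165 rows>= 4
```

View pics/d1.png

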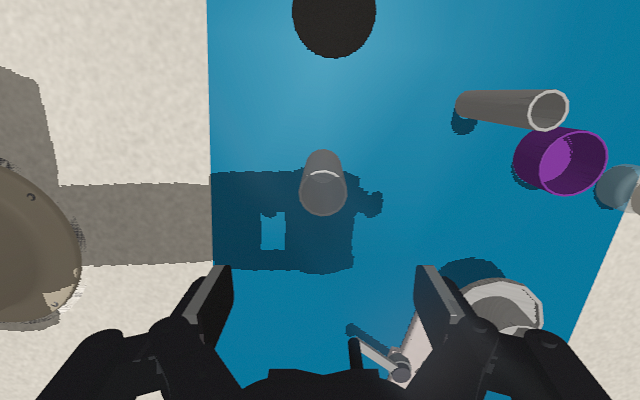

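```bash
python3 -m handwheel '[[[1,0,0.04,0,0,0,0],[1,0,0.08,0,0,0,0],[1,0,0.12,0,0,0,0],[1,0,0.15,0,0,0,0],[1,0,0.165,0,0,0,0],[1,0,0.165,0,0,0,0],[1,0,0.165,0,0,0,0],[0,0,0.165,0,0,0,0],[0,0,0.165,0,0,0,0],[0,0,0.165,0,0,0,0],[0,0,0.165,0,0,0,0],[0,0,0.165,0,0,0,0],[0,0,0.165,0,0,0,0],[0,0,0.165,0,0,0,0],[0,0,0.165,0,0,0,0],[0,0,0.165,0,0,0,0]]]' 50
python3 - <<'E'
from h import *
r=ctrl.read_camera("wrist"); cv2.imwrite("pics/d2.png",r["color"][:,:,::-1])
plan([.614,-.0065,.22],5)
E
```

```text
t: 19.65
position: [0.4113, 0.1371, 0.056]
eef_rot: [-1.57, -0.073, 0.071]
ft_force: [-2.4, -0.7, 6.7]
finger_gap: 0.485
pos [0.4113 0.1371 0.0561] yaw 5.3 q6 -0.04 gap 0.489 ft [-1.6 -0.4  8.1] t 19.7
SHIFT mm [ 188.9 -163.6 -161.6] TURN [0.02 0.27 0.07] dist 298 rows>= 8
```

View pics/d2.png

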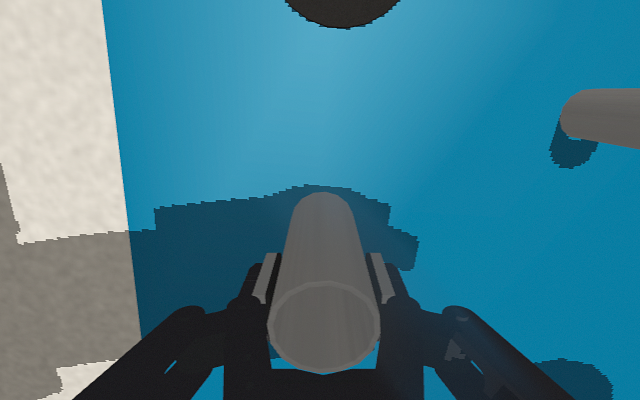

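```bash
python3 -m handwheel '[[[0,0,-0.04,0,0,0,0],[0,0,-0.08,0,0,0,0],[0,0,-0.12,0,0,0,0],[0,0,-0.16,0,0,0,0],[0,0,-0.19,0,0,0,0],[0,0.04,-0.19,-0.034,0,0,0],[0,0.08,-0.19,-0.068,0,0,0],[0,0.12,-0.19,-0.102,0,0,0],[0,0.16,-0.19,-0.136,0,0,0],[0,0.189,-0.19,-0.161,0,0,0],[0,0.189,-0.19,-0.161,0,0,0],[0,0.189,-0.19,-0.161,0,0,0],[0,0.189,-0.19,-0.161,0,0,0]]]' 60
python3 - <<'E'
from h import *
mark("wrist",["cup3_mid","cup1_mid"])
mark("scene",["cup3_mid","cup1_mid"])
r=ctrl.read_camera("wrist"); cv2.imwrite("pics/d3.png",r["color"][:,:,::-1])
plan([.614,-.0065,.13],5)
E
```

```text
t: 20.78
position: [0.6145, -0.007, 0.245]
eef_rot: [-1.569, -0.07, 0.071]
ft_force: [-0.6, -0.5, -1.4]
finger_gap: 0.487
wrist cup3_mid [(0.76, [0.6167, -0.0051, 0.2413])]
wrist cup1_mid [(0.66, [0.6156, -0.0074, 0.0879])]
scene cup3_mid [(0.74, [0.6154, -0.0031, 0.2402])]
scene cup1_mid [(0.74, [0.6579, 0.1751, 0.0211]), (0.71, [0.6121, -0.0044, 0.0892])]
pos [ 0.6136 -0.0052  0.2471] yaw 5.3 q6 -0.29 gap 0.481 ft [ 0.4 -0.5 -2.3] t 21.13
SHIFT mm [  0.  117.1  -1.3] TURN [0.03 0.31 0.12] dist 117 rows>= 3
```

View pics/d3.png

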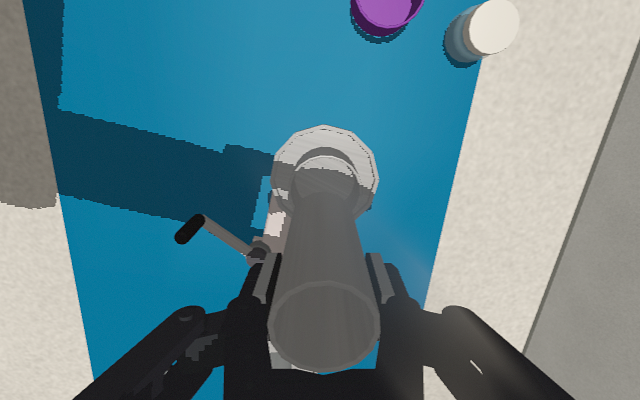

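```bash
python3 -m handwheel '[[[0,0,0.04,-0.002,0,0,0],[0,0,0.07,-0.002,0,0,0],[0,0,0.09,-0.002,0,0,0],[0,0,0.095,-0.002,0,0,0],[0,0,0.095,-0.002,0,0,0],[0,0,0.095,-0.002,0,0,0]]]' 60
python3 - <<'E'
from h import *
r=ctrl.read_camera("wrist"); cv2.imwrite("pics/d4.png",r["color"][:,:,::-1])
r=ctrl.read_camera("scene"); cv2.imwrite("pics/d4s.png",cv2.resize(r["color"][150:310,240:480,::-1],None,fx=3,fy=3))
plan([.614,-.0065,.125],5)
E
```

```text
t: 21.63
position: [0.6146, -0.0072, 0.1537]
eef_rot: [-1.571, -0.076, 0.07]
ft_force: [1.0, 0.8, -0.7]
finger_gap: 0.483
pos [ 0.6148 -0.0073  0.1541] yaw 5.3 q6 -0.3 gap 0.485 ft [ 0.3  0.9 -1.2] t 21.73
SHIFT mm [-0.8 29.1  0.9] TURN [0.09 0.32 0.3 ] dist 29 rows>= 1
```

View pics/d4.png

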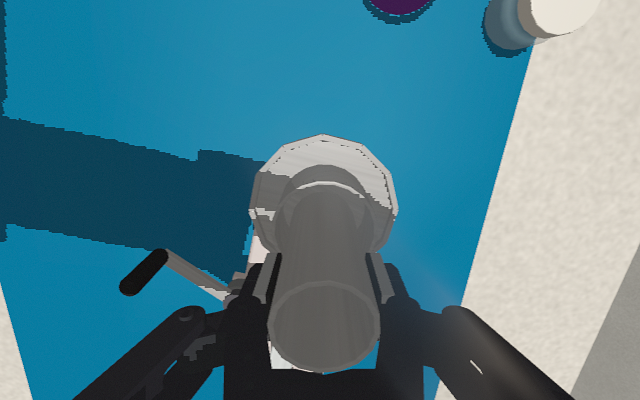

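View pics/d4s.png

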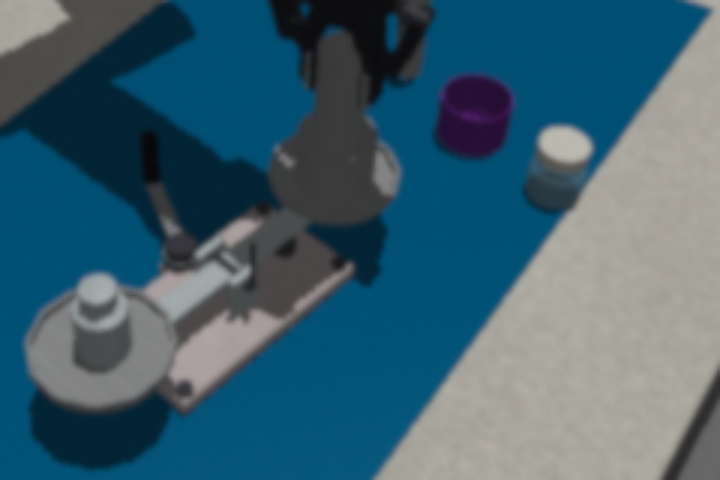

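Cup3 is entering cup1 with a gap visible on both sides (px 282–295 and 357–367, centred). I'll continue to the floor.

```bash
python3 -m handwheel '[[[0,-0.001,0.012,0.001,0,0,0],[0,-0.001,0.022,0.001,0,0,0],[0,-0.001,0.026,0.001,0,0,0],[0,-0.001,0.028,0.001,0,0,0],[0,-0.001,0.028,0.001,0,0,0]]]' 60
python3 - <<'E'
from h import *
plan([.614,-.0065,.125],5)
E
```

```text
t: 22.15
position: [0.6138, -0.0064, 0.1259]
eef_rot: [-1.571, -0.077, 0.069]
ft_force: [0.3, -0.6, -1.9]
finger_gap: 0.483
pos [ 0.6138 -0.0064  0.1259] yaw 5.3 q6 -0.29 gap 0.483 ft [ 0.3 -0.6 -1.9] t 22.15
SHIFT mm [ 0.2  0.9 -0.1] TURN [0.08 0.32 0.28] dist 1 rows>= 1
```

```bash
python3 -m handwheel '[[[0,0,0.0015,0,0,0,0],[0,0,0.0025,0,0,0,0],[0,0,0.0025,0,0,0,0]]]' 60
```

```text
t: 22.4
position: [0.6139, -0.0065, 0.1235]
eef_rot: [-1.571, -0.077, 0.069]
ft_force: [0.1, -0.6, -1.0]
finger_gap: 0.481
```

```bash
python3 -m handwheel '[[[0,0,0.0015,0,0,0,0],[0,0,0.0025,0,0,0,0],[0,0,0.0025,0,0,0,0]]]' 60
```

```text
t: 22.65
position: [0.6141, -0.0063, 0.1224]
eef_rot: [-1.571, -0.078, 0.068]
ft_force: [-3.6, 2.2, 8.9]
finger_gap: 0.481
```

```bash
python3 -m handwheel '[[[1,0,0,0,0,0,0],[1,0,0,0,0,0,0],[1,0,0,0,0,0,0],[1,0,0,0,0,0,0],[1,0,-0.03,0,0,0,0],[1,0,-0.07,0,0,0,0],[1,0,-0.11,0,0,0,0],[1,0,-0.14,0,0,0,0],[1,0,-0.14,0,0,0,0],[1,0,-0.14,0,0,0,0]]]'
python3 - <<'E'
from h import *
mark("wrist",["cup3_mid","cup1_mid"])
mark("scene",["cup3_mid","cup4_mid"])
mark("top",["cup3_mid","cup4_mid"])
r=ctrl.read_camera("wrist"); cv2.imwrite("pics/d5.png",r["color"][:,:,::-1])
plan([.561,.223,.25],5)
E
```

```text
t: 23.48
position: [0.6136, -0.0062, 0.2636]
eef_rot: [-1.572, -0.08, 0.066]
ft_force: [-0.5, 0.4, -1.0]
finger_gap: 1.002
wrist cup3_mid [(0.66, [0.6135, -0.005, 0.1219])]
wrist cup1_mid []
scene cup3_mid [(0.6, [0.4083, 0.2991, 0.0006])]
scene cup4_mid [(0.52, [0.5694, 0.2222, 0.0634])]
top cup3_mid []
top cup4_mid [(0.44, [0.5594, 0.2232, 0.0684])]
pos [ 0.6132 -0.0061  0.262 ] yaw 5.3 q6 -0.29 gap 1.0 ft [-0.4 -0.5 -0.3] t 23.98
SHIFT mm [-30.8  11.5 233. ] TURN [0.08 0.33 0.32] dist 235 rows>= 6
```

View pics/d5.png

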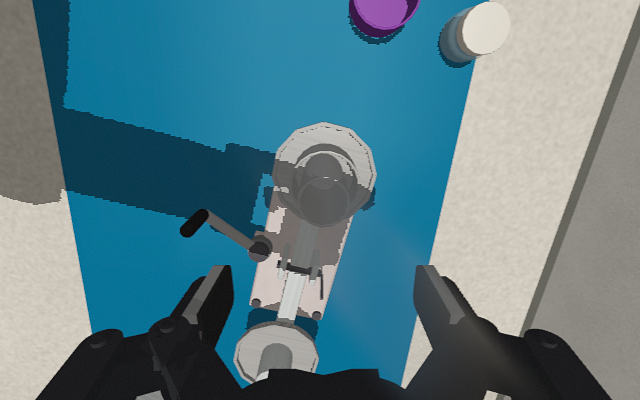

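Cup3 stands inside cup1 (rim px (325,200), even gap). Cup4 next.

```bash
python3 -m handwheel '[[[1,-0.031,0,0.233,0,0,0.3],[1,-0.031,0,0.233,0,0,0.3],[1,-0.031,0,0.233,0,0,0.3],[1,-0.031,0,0.233,0,0,0.3],[1,-0.031,0,0.233,0,0,0.3],[1,-0.031,0,0.233,0,0,0.3],[1,-0.031,0,0.233,0,0,0.3],[1,-0.031,0,0.233,0,0,0.3],[1,-0.031,0,0.233,0,0,0.3]]]'
python3 - <<'E'
from h import *
mark("wrist",["cup4_mid"])
mark("scene",["cup4_mid"])
r=ctrl.read_camera("wrist"); cv2.imwrite("pics/e1.png",r["color"][:,:,::-1])
plan([.561,.223,.105],5)
E
```

```text
t: 24.73
position: [0.5609, 0.2225, 0.2614]
eef_rot: [-1.571, -0.073, 0.073]
ft_force: [0.4, 0.1, 0.0]
finger_gap: 0.999
wrist cup4_mid [(0.92, [0.5598, 0.2244, 0.0645])]
scene cup4_mid [(0.65, [0.5682, 0.2194, 0.0636])]
pos [0.561  0.2221 0.2615] yaw 5.2 q6 0.09 gap 0.997 ft [-0.1  0.1 -0.6] t 24.98
SHIFT mm [  0.  156.5   1.1] TURN [0.08 0.24 0.02] dist 157 rows>= 4
```

View pics/e1.png

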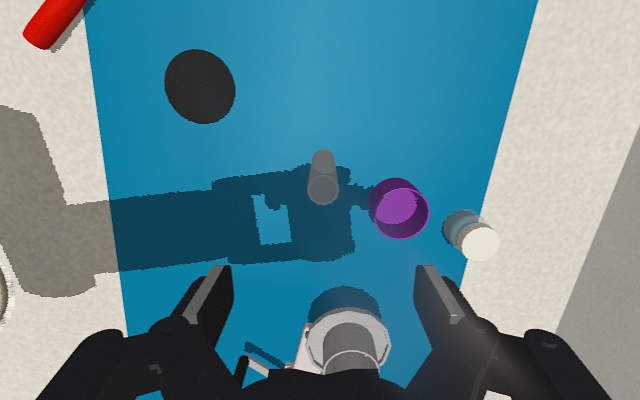

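```bash
python3 -m handwheel '[[[1,0,0.04,0.001,0,0,0],[1,0,0.08,0.001,0,0,0],[1,0,0.12,0.001,0,0,0],[1,0,0.15,0.001,0,0,0],[1,0,0.1565,0.001,0,0,0],[1,0,0.1565,0.001,0,0,0],[1,0,0.1565,0.001,0,0,0]]]' 50
python3 - <<'E'
from h import *
r=ctrl.read_camera("wrist"); cv2.imwrite("pics/e2.png",r["color"][:,:,::-1])
plan([.561,.223,.105],5)
E
```

```text
t: 25.57
position: [0.5621, 0.2228, 0.1069]
eef_rot: [-1.571, -0.074, 0.069]
ft_force: [0.8, 0.1, 0.4]
finger_gap: 1.002
pos [0.5623 0.2229 0.1075] yaw 5.2 q6 0.09 gap 1.002 ft [-0.   0.3  0. ] t 25.62
SHIFT mm [-1.3  2.5  0.2] TURN [0.06 0.23 0.25] dist 3 rows>= 1
```

View pics/e2.png

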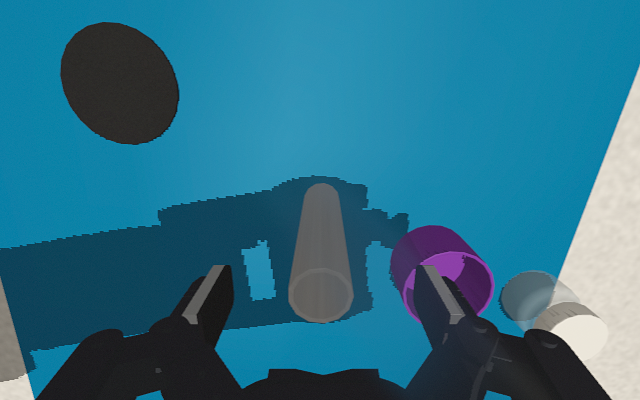

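```bash
cat >> h.py <<'E'
def ray(r,u,v,z):
    K=r["camera_matrix"];T=r["T"]
    d=T[:3,:3]@np.array([(u-K[0,2])/K[0,0],-(v-K[1,2])/K[1,1],-1.]); o=T[:3,3]
    return o+d*(z-o[2])/d[2]
E
python3 - <<'E'
from h import *
r=ctrl.read_camera("wrist"); p=ctrl.state()["position"]
print(p, ray(r,321,295,.132), ray(r,289,290,.132),ray(r,353,290,.132),ray(r,321,321,.132),ray(r,321,268,.132))
E
```

```text
[0.56230598 0.22299451 0.10758538] [0.5606463  0.22273046 0.132     ] [0.54651101 0.22406871 0.132     ] [0.57434155 0.22651348 0.132     ] [0.56188073 0.20890455 0.132     ] [0.55944386 0.23619816 0.132     ]
```

The rim centre ray at z = 0.132 gives (0.5606, 0.2227), within 2 mm of the TCP, and the diameter comes out near 28 mm, so it is centred. Closing.

```bash
python3 -m handwheel '[[[0,-0.001,0.002,0,0,0,0],[0,-0.001,0.002,0,0,0,0],[0,-0.001,0.002,0,0,0,0],[0,-0.001,0.002,0,0,0,0],[0,-0.001,0.002,0,0,0,0],[0,-0.001,0.002,0,0,0,0],[0,-0.001,0.002,0,0,0,0],[0,-0.001,0.002,0,0,0,0],[0,-0.001,0.002,0,0,0,0],[0,-0.001,0.002,0,0,0,0],[0,-0.001,0.002,0,0,0,0]]]' 60
python3 - <<'E'
from h import *
r=ctrl.read_camera("wrist"); cv2.imwrite("pics/e3.png",r["color"][:,:,::-1])
plan([.614,-.006,.34],5)
E
```

```text
t: 26.58
position: [0.5615, 0.223, 0.1061]
eef_rot: [-1.57, -0.076, 0.068]
ft_force: [-1.6, -0.3, 5.7]
finger_gap: 0.322
pos [0.5614 0.223  0.1061] yaw 5.2 q6 0.09 gap 0.319 ft [-1.1  0.1  5.6] t 26.63
SHIFT mm [  32.7 -233.5 -233. ] TURN [0.06 0.24 0.3 ] dist 331 rows>= 8
```

View pics/e3.png

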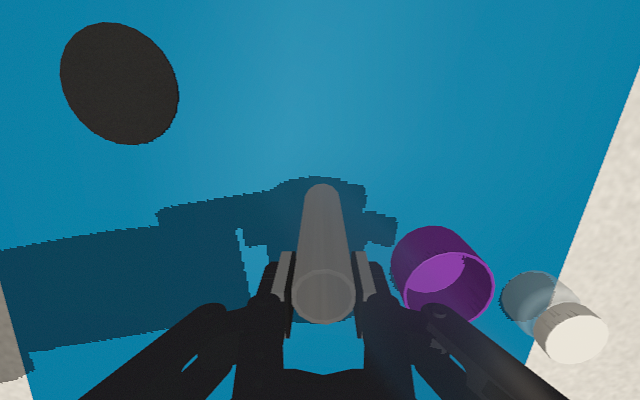

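```bash
python3 -m handwheel '[[[0,0,-0.035,0,0,0,0],[0,0,-0.07,0,0,0,0],[0,0,-0.105,0,0,0,0],[0,0,-0.14,0,0,0,0],[0,0,-0.175,0,0,0,0],[0,0,-0.205,0,0,0,0],[0,0.005,-0.205,-0.04,0,0,0.3],[0,0.01,-0.205,-0.08,0,0,0.3],[0,0.016,-0.205,-0.12,0,0,0.3],[0,0.022,-0.205,-0.16,0,0,0.3],[0,0.028,-0.205,-0.2,0,0,0.3],[0,0.033,-0.205,-0.233,0,0,0.3],[0,0.033,-0.205,-0.233,0,0,0.3],[0,0.033,-0.205,-0.233,0,0,0.3],[0,0.033,-0.205,-0.233,0,0,0.3],[0,0.033,-0.205,-0.233,0,0,0.3]]]' 60
python3 - <<'E'
from h import *
mark("wrist",["cup4_mid","cup3_mid","cup1_mid"])
mark("scene",["cup4_mid","cup3_mid"])
mark("top",["cup3_mid"])
r=ctrl.read_camera("wrist"); cv2.imwrite("pics/e4.png",r["color"][:,:,::-1])
plan([.614,-.0055,.29],5)
E
```

```text
t: 27.97
position: [0.6143, -0.0048, 0.3115]
eef_rot: [-1.57, -0.073, 0.073]
ft_force: [-0.4, 0.1, -0.9]
finger_gap: 0.323
wrist cup4_mid [(0.58, [0.6142, -0.0007, 0.2741])]
wrist cup3_mid [(0.58, [0.6111, -0.0055, 0.1191]), (0.45, [0.6107, -0.0049, 0.0682])]
wrist cup1_mid [(0.84, [0.6534, 0.1735, 0.0234])]
scene cup4_mid [(0.89, [0.6205, -0.0065, 0.2719]), (0.73, [0.5392, -0.129, 0.0677])]
scene cup3_mid [(0.52, [0.4739, -0.0844, 0.0708]), (0.52, [0.7599, 0.1493, 0.0021])]
top cup3_mid []
pos [ 0.6145 -0.0058  0.3115] yaw 5.2 q6 -0.29 gap 0.32 ft [-0.5 -0.4 -1.3] t 28.47
SHIFT mm [-0.5 21.5  0.4] TURN [ 0.06  0.25 -0.  ] dist 22 rows>= 1
```

View pics/e4.png

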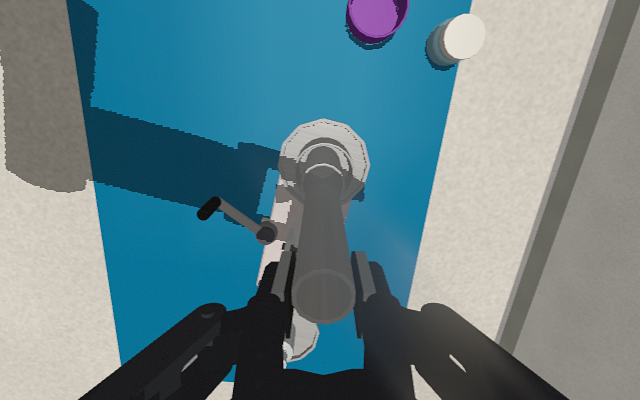

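```bash
python3 -m handwheel '[[[0,0,0.015,0,0,0,0],[0,0,0.027,0,0,0,0],[0,0,0.027,0,0,0,0],[0,0,0.027,0,0,0,0]]]' 60
python3 - <<'E'
from h import *
r=ctrl.read_camera("wrist"); cv2.imwrite("pics/e5.png",cv2.resize(r["color"][110:260,230:430,::-1],None,fx=4,fy=4,interpolation=cv2.INTER_CUBIC))
r=ctrl.read_camera("scene"); cv2.imwrite("pics/e5s.png",cv2.resize(r["color"][100:240,280:440,::-1],None,fx=4,fy=4))
plan([.614,-.0055,.29],5)
E
```

```text
t: 28.8
position: [0.6144, -0.0059, 0.2845]
eef_rot: [-1.57, -0.071, 0.073]
ft_force: [0.0, -0.5, -1.2]
finger_gap: 0.322
pos [ 0.6147 -0.0059  0.2856] yaw 5.2 q6 -0.29 gap 0.319 ft [ 0.5  0.  -2.3] t 28.9
SHIFT mm [-0.7 -4.4  0.5] TURN [0.08 0.25 0.08] dist 5 rows>= 1
```

View pics/e5.png

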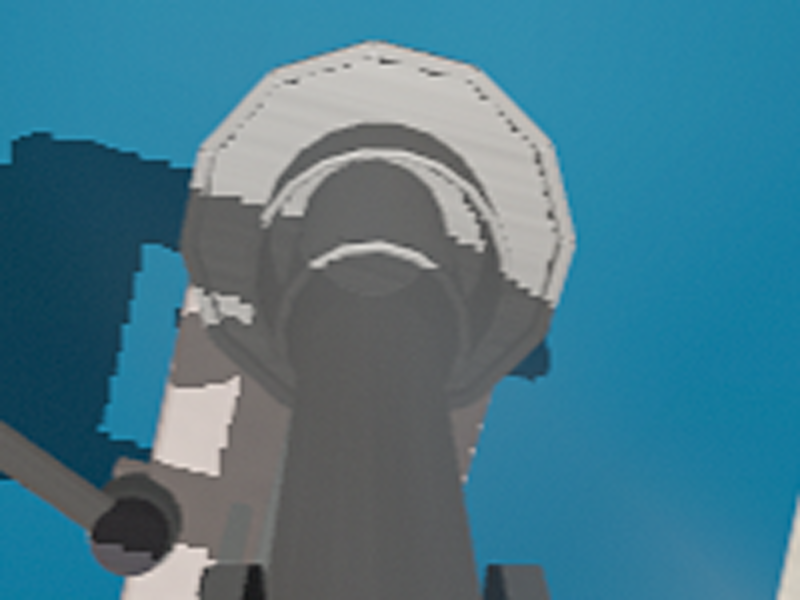

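View pics/e5s.png

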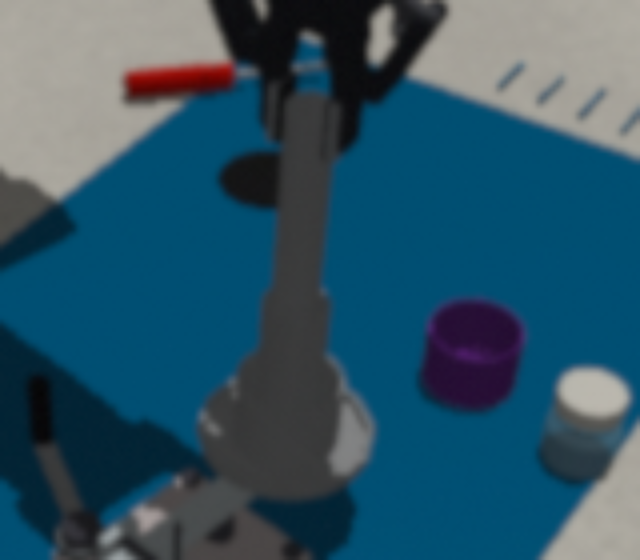

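```bash
python3 - <<'E'
from h import *
r=ctrl.read_camera("wrist"); g=r["color"][150:220,280:370].astype(float)
g=np.clip((g-40)*255/90,0,255).astype(np.uint8)[:,:,::-1]
cv2.imwrite("pics/e6.png",cv2.resize(g,None,fx=8,fy=8,interpolation=cv2.INTER_CUBIC))
K=r["camera_matrix"];T=r["T"]
def px(P):
    c=T[:3,:3].T@(np.array(P)-T[:3,3]); return K[0,0]*c[0]/-c[2]+K[0,2], -K[1,1]*c[1]/-c[2]*1+K[1,2]
p=ctrl.state()["position"]
for nm,c,z,rad in [("cup3rim",(.6138,-.0055),.172,.021),("cup4bot",p[:2],p[2]-.106,.0145),("cup4top",p[:2],p[2]+.026,.0145)]:
    print(nm,[tuple(np.round((np.array(px([c[0]+rad*np.cos(a),c[1]+rad*np.sin(a),z]))-[280,150])*8)) for a in np.arange(0,2*np.pi,np.pi/2)])
E
```

```text
cup3rim [(np.float64(537.0), np.float64(386.0)), (np.float64(358.0), np.float64(176.0)), (np.float64(142.0), np.float64(352.0)), (np.float64(322.0), np.float64(552.0))]
cup4bot [(np.float64(488.0), np.float64(408.0)), (np.float64(362.0), np.float64(261.0)), (np.float64(209.0), np.float64(384.0)), (np.float64(336.0), np.float64(526.0))]
cup4top [(np.float64(623.0), np.float64(1196.0)), (np.float64(384.0), np.float64(943.0)), (np.float64(91.0), np.float64(1156.0)), (np.float64(334.0), np.float64(1394.0))]
```

View pics/e6.png

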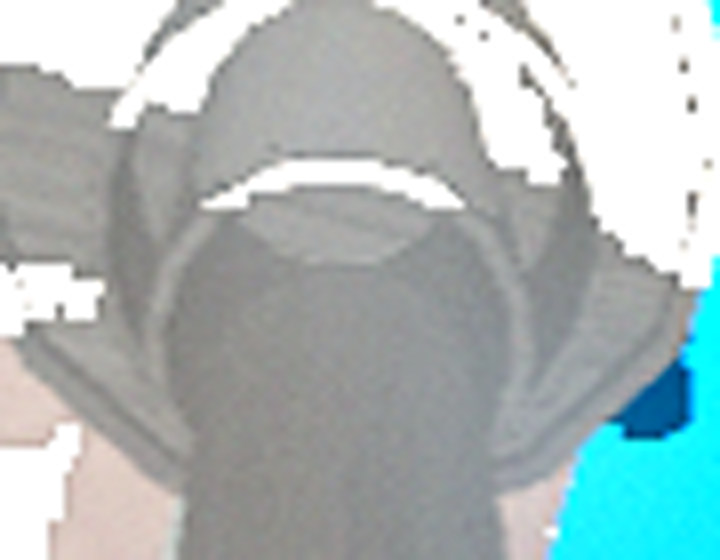

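```bash
python3 - <<'E'
from h import *
acc=0
for i in range(4): acc=acc+ctrl.read_camera("wrist")["color"][165:225,290:360].astype(float)
g=acc.mean(2)/4
print(g[5:40:1,32].round(0))
g=np.clip((g-75)*255/45,0,255).astype(np.uint8)
cv2.imwrite("pics/e7.png",cv2.resize(g,None,fx=10,fy=10,interpolation=cv2.INTER_CUBIC))
E
```

```text
[197. 192. 143.  95. 100. 100.  99.  97. 100. 101.  99. 100.  99.  94.
  94.  94.  94.  94.  95.  94.  94.  94.  94.  93.  93.  93.  93.  93.
  93.  93.  92.  92.  92.  92.  92.]
```

View pics/e7.png

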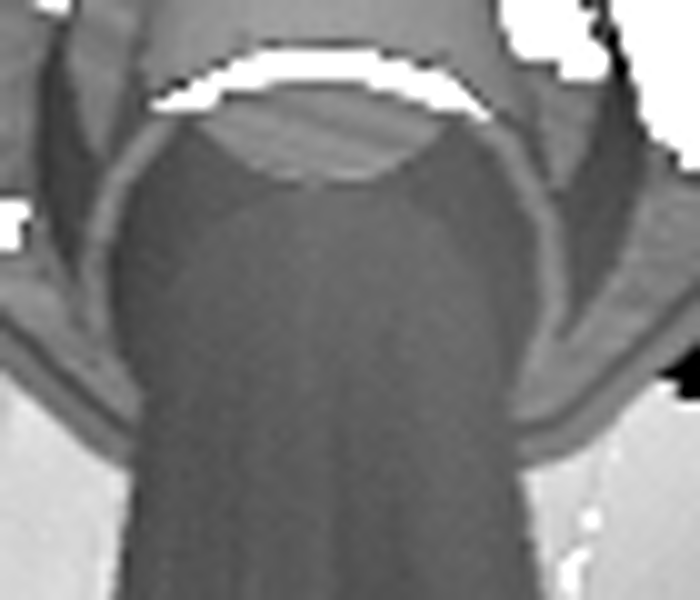

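```bash
python3 - <<'E'
from h import *
r=ctrl.read_camera("wrist"); p=ctrl.state()["position"]
Z=lambda x,y:(290+x/10-.5,165+y/10-.5)
print("tcp",p)
zb=p[2]-.106
print("cup4 front",ray(r,*Z(325,185),zb)); 
print("rim outer front",ray(r,*Z(325,48),.172),"inner",ray(r,*Z(325,82),.172))
print("rim L/R",ray(r,*Z(85,270),.172),ray(r,*Z(568,270),.172))
print("cup4 L/R",ray(r,*Z(147,320),zb),ray(r,*Z(508,320),zb))
E
```

```text
tcp [ 0.61455286 -0.00588616  0.28483505]
cup4 front [0.61192117 0.00806749 0.17883505]
rim outer front [0.61102819 0.01778869 0.172     ] inner [0.61128714 0.01493092 0.172     ]
rim L/R [ 0.59262643 -0.00308485  0.172     ] [6.33136411e-01 6.13004173e-04 1.72000000e-01]
cup4 L/R [ 0.59835455 -0.00475894  0.17883505] [ 0.62798379 -0.0020551   0.17883505]
```

Enhanced view: the cup3 rim centre is near (0.613, -0.003) and the cup4 bottom near (0.613, -0.006). I'll move +3 mm along tool z before inserting.

```bash
python3 -m handwheel '[[[0,0,0,0.003,0,0,0],[0,0,0.004,0.003,0,0,0],[0,0,0.009,0.003,0,0,0],[0,0,0.013,0.003,0,0,0],[0,0,0.016,0.003,0,0,0],[0,0,0.016,0.003,0,0,0]]]' 60
python3 - <<'E'
from h import *
plan([.614,-.003,.29],5)
acc=0
for i in range(3): acc=acc+ctrl.read_camera("wrist")["color"][165:225,290:360].astype(float)
g=acc.mean(2)/3
g=np.clip((g-75)*255/45,0,255).astype(np.uint8)
cv2.imwrite("pics/e8.png",cv2.resize(g,None,fx=10,fy=10,interpolation=cv2.INTER_CUBIC))
E
```

```text
t: 29.7
position: [0.614, -0.0029, 0.2678]
eef_rot: [-1.57, -0.071, 0.073]
ft_force: [-0.5, -1.1, -1.2]
finger_gap: 0.323
pos [ 0.614  -0.0029  0.2678] yaw 5.2 q6 -0.29 gap 0.323 ft [-0.5 -1.1 -1.2] t 29.7
SHIFT mm [ -0.1 -22.2  -0.1] TURN [ 0.04  0.24 -0.07] dist 22 rows>= 1
```

View pics/e8.png

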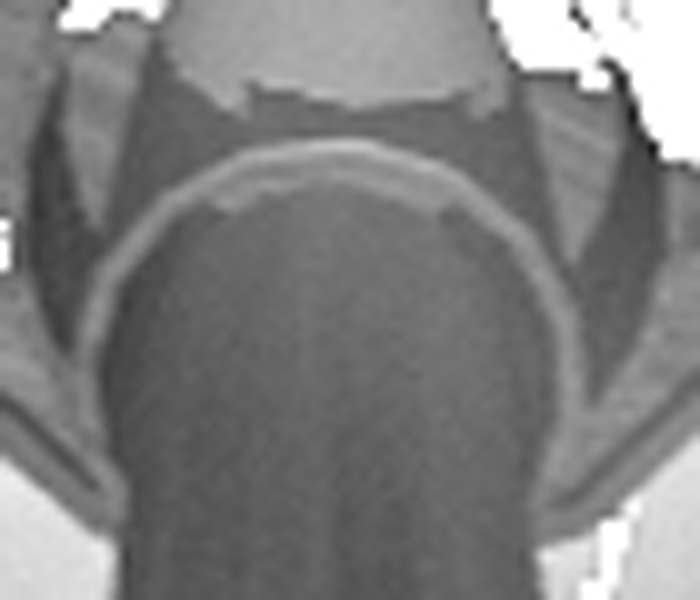

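No contact force, and cup4's underside is already below cup3's rim. Continuing down.

```bash
python3 -m handwheel '[[[0,0,0.012,0,0,0,0],[0,0,0.024,0,0,0,0],[0,0,0.036,0,0,0,0],[0,0,0.036,0,0,0,0]]]' 60
```

```text
t: 30.18
position: [0.6136, -0.0029, 0.2308]
eef_rot: [-1.57, -0.07, 0.074]
ft_force: [-0.3, -0.5, -1.8]
finger_gap: 0.318
```

```bash
python3 -m handwheel '[[[0,0,0.012,0,0,0,0],[0,0,0.024,0,0,0,0],[0,0,0.036,0,0,0,0],[0,0,0.042,0,0,0,0],[0,0,0.042,0,0,0,0],[0,0,0.042,0,0,0,0]]]' 60
python3 - <<'E'
from h import *
plan([.614,-.003,.178],5)
r=ctrl.read_camera("wrist"); cv2.imwrite("pics/e9.png",r["color"][:,:,::-1])
E
```

```text
t: 30.68
position: [0.6138, -0.0029, 0.1896]
eef_rot: [-1.57, -0.07, 0.074]
ft_force: [0.3, 1.0, -0.9]
finger_gap: 0.323
pos [ 0.6138 -0.0029  0.1896] yaw 5.2 q6 -0.29 gap 0.323 ft [ 0.3  1.  -0.9] t 30.68
SHIFT mm [ 0.2 11.6 -0.1] TURN [ 0.02  0.24 -0.12] dist 12 rows>= 1
```

View pics/e9.png

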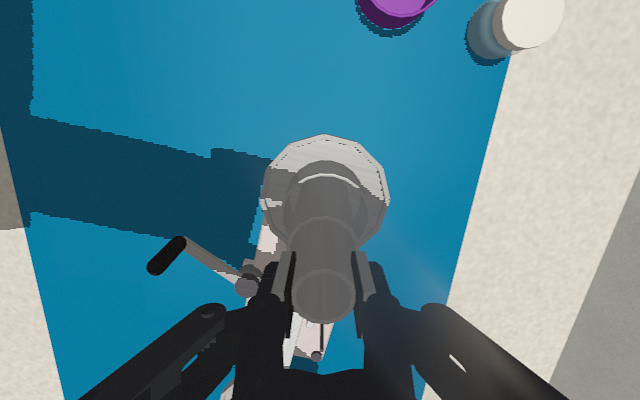

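Cup4 goes down inside cup3 (cup3 rim at px (323,245), fingers still above it). 10 mm more in small steps.

```bash
python3 -m handwheel '[[[0,0,0.005,0,0,0,0],[0,0,0.009,0,0,0,0],[0,0,0.011,0,0,0,0],[0,0,0.011,0,0,0,0]]]' 60
```

```text
t: 31.07
position: [0.6137, -0.003, 0.1784]
eef_rot: [-1.57, -0.07, 0.074]
ft_force: [0.1, 0.6, -1.2]
finger_gap: 0.321
```

```bash
python3 -m handwheel '[[[0,0,0.0015,0,0,0,0],[0,0,0.003,0,0,0,0],[0,0,0.003,0,0,0,0]]]' 60
```

```text
t: 31.32
position: [0.6138, -0.0029, 0.1757]
eef_rot: [-1.57, -0.071, 0.073]
ft_force: [-1.1, -0.3, 1.5]
finger_gap: 0.324
```

```bash
python3 -m handwheel '[[[0.8,0,0,0,0,0,0],[0.8,0,0,0,0,0,0],[0.8,0,0,0,0,0,0],[0.8,0,0,0,0,0,0],[0.8,0,0,0,0,0,0],[1,0,-0.03,0,0,0,0],[1,0,-0.07,0,0,0,0],[1,0,-0.11,0,0,0,0],[1,0,-0.13,0,0,0,0],[1,0,-0.13,0,0,0,0],[1,0,-0.13,0,0,0,0]]]'
python3 - <<'E'
from h import *
mark("wrist",["cup4_mid","cup3_mid","cup1_mid"])
mark("scene",["cup4_mid","weight_mid","cup1_mid","lever_knob","cup2_mid"])
mark("top",["lever_knob","lever_pivot"])
r=ctrl.read_camera("wrist"); cv2.imwrite("pics/f1.png",r["color"][:,:,::-1])
r=ctrl.read_camera("scene"); cv2.imwrite("pics/f1s.png",cv2.resize(r["color"][140:310,230:470,::-1],None,fx=3,fy=3))
plan([.614,-.003,.2])
E
```

```text
t: 32.23
position: [0.6142, -0.0029, 0.3063]
eef_rot: [-1.571, -0.072, 0.072]
ft_force: [-0.3, 0.2, -1.4]
finger_gap: 0.999
wrist cup4_mid [(0.96, [0.6122, 0.0038, 0.1387])]
wrist cup3_mid [(0.76, [0.6126, -0.005, 0.1187])]
wrist cup1_mid [(0.63, [0.656, 0.1759, 0.0253])]
scene cup4_mid [(0.45, [0.6205, -0.0066, 0.1321])]
scene weight_mid [(0.87, [0.5745, -0.264, 0.0993])]
scene cup1_mid [(0.74, [0.6128, -0.0026, 0.0885]), (0.65, [0.6608, 0.1742, 0.021]), (0.24, [0.3719, -0.4112, -0.0005])]
scene lever_knob [(0.6, [0.4755, -0.0829, 0.0712])]
scene cup2_mid [(0.17, [0.5763, -0.2591, 0.0671])]
top lever_knob []
top lever_pivot [(0.94, [0.539, -0.132, 0.0699])]
pos [ 0.614  -0.0029  0.3058] yaw 5.2 q6 -0.29 gap 1.0 ft [ 0.  -0.4  0.4] t 32.98
SHIFT mm [ 1.000e-01  1.058e+02 -1.000e-01] TURN [ 0.03  0.   -0.09] dist 106 rows>= 3
```

View pics/f1.png

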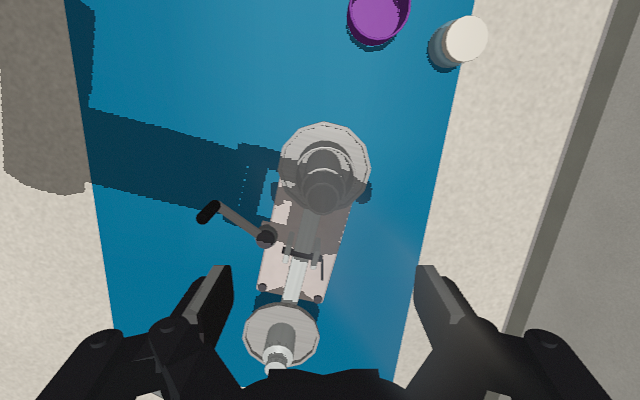

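View pics/f1s.png

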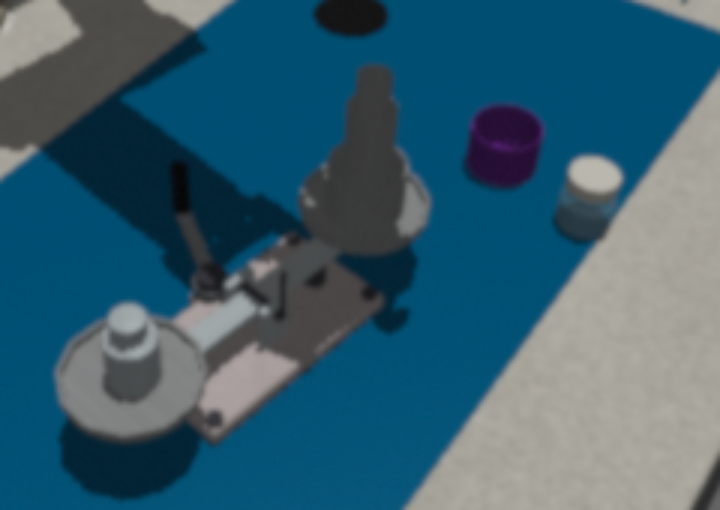

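The wrist and scene pictures show the cups nested on the cup pan (scene crop px (368,160)) and the weight standing on its own pan (130,350). The lever is still arrested with its knob at crop px (180,185). Computed knob position when arrested is (0.472, -0.0785). I'll go there with the jaws along the beam.

```bash
python3 - <<'E'
from h import *
plan([.472,-.0785,.22],81.3)
E
```

```text
pos [ 0.614  -0.0029  0.3058] yaw 5.2 q6 -0.29 gap 1.0 ft [ 0.  -0.4  0.4] t 32.98
SHIFT mm [-148.2   86.   -62.3] TURN [-4.000e-02 -7.606e+01 -1.000e-01] dist 182 rows>= 11
```

```bash
python3 -m handwheel '[[[1,-0.04,0,-0.016,0,-7,0],[1,-0.08,0,-0.033,0,-14,0],[0.5,-0.11,0,-0.048,0,-21,0],[0.5,-0.148,0.02,-0.062,0,-28,0],[0.5,-0.148,0.04,-0.062,0,-35,0],[0.5,-0.148,0.06,-0.062,0,-42,0],[0.5,-0.148,0.086,-0.062,0,-49,0],[0.5,-0.148,0.086,-0.062,0,-56,0],[0.5,-0.148,0.086,-0.062,0,-63,0],[0.5,-0.148,0.086,-0.062,0,-70,0],[0.5,-0.148,0.086,-0.062,0,-76,0],[0.5,-0.148,0.086,-0.062,0,-76,0],[0.5,-0.148,0.086,-0.062,0,-76,0],[0.5,-0.148,0.086,-0.062,0,-76,0]]]'
python3 - <<'E'
from h import *
mark("wrist",["lever_knob","lever_pivot"])
r=ctrl.read_camera("wrist"); cv2.imwrite("pics/g1.png",r["color"][:,:,::-1])
plan([.472,-.0785,.06],81.3)
E
```

```text
t: 34.15
position: [0.4722, -0.0782, 0.2201]
eef_rot: [-1.279, -1.092, 1.095]
ft_force: [-0.4, 0.1, 0.8]
finger_gap: 0.501
wrist lever_knob [(0.35, [0.5719, -0.259, 0.1052])]
wrist lever_pivot [(0.77, [0.5388, -0.1284, 0.0691])]
pos [ 0.4722 -0.0782  0.2201] yaw 81.2 q6 -1.83 gap 0.502 ft [ 0.4  0.4 -0.5] t 34.35
SHIFT mm [-2.000e-01  1.601e+02 -1.000e-01] TURN [-0.08 -0.13 -0.05] dist 160 rows>= 4
```

View pics/g1.png

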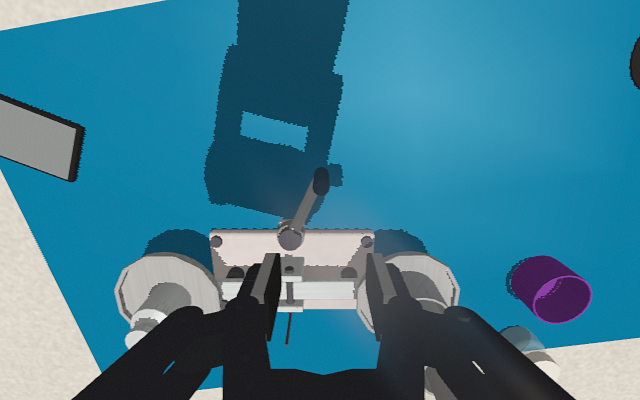

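```bash
python3 - <<'E'
from h import *
r=ctrl.read_camera("wrist"); g=r["color"][155:215,285:365,::-1]
cv2.imwrite("pics/g2.png",cv2.resize(g,None,fx=8,fy=8,interpolation=cv2.INTER_CUBIC))
for uv in [(320.5,187),(321,185),(321,189)]: print(ray(r,*uv,.086))
E
```

```text
[ 0.46876865 -0.08001444  0.086     ]
[ 0.46697502 -0.07927251  0.086     ]
[ 0.47070968 -0.0798608   0.086     ]
```

View pics/g2.png

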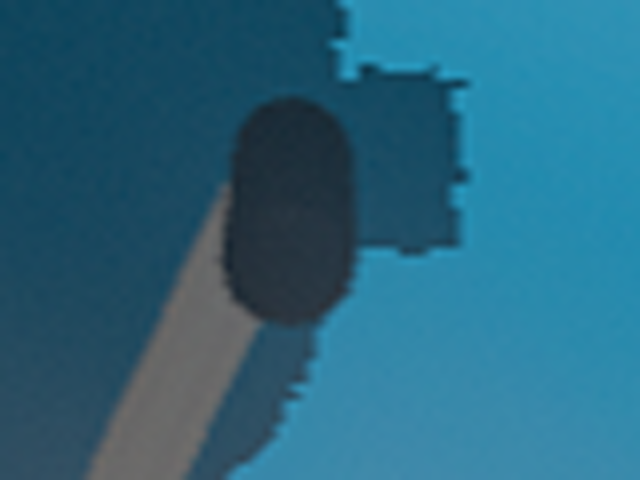

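Knob top disc is at px (321,187), giving (0.469, -0.080), consistent with the computed place. I'll descend astride it.

```bash
python3 -m handwheel '[[[0.5,-0.001,0.04,0.002,0,0,0],[0.5,-0.001,0.08,0.002,0,0,0],[0.5,-0.001,0.11,0.002,0,0,0],[0.5,-0.001,0.14,0.002,0,0,0],[0.5,-0.001,0.165,0.002,0,0,0],[0.5,-0.001,0.17,0.002,0,0,0],[0.5,-0.001,0.17,0.002,0,0,0]]]' 20
python3 - <<'E'
from h import *
r=ctrl.read_camera("wrist"); cv2.imwrite("pics/g3.png",r["color"][:,:,::-1])
plan([.472,-.0785,.05],81.3)
E
```

```text
t: 34.98
position: [0.4692, -0.0788, 0.0492]
eef_rot: [-1.275, -1.092, 1.097]
ft_force: [0.6, -0.1, 0.7]
finger_gap: 0.502
pos [ 0.4701 -0.0791  0.0506] yaw 81.2 q6 -1.83 gap 0.499 ft [ 1.2 -0.9  1. ] t 35.03
SHIFT mm [ 0.9  0.6 -1.8] TURN [-0.08 -0.13 -0.05] dist 2 rows>= 1
```

View pics/g3.png

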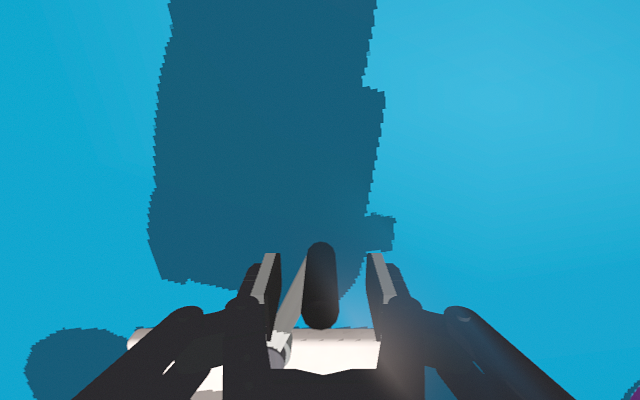

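The knob (px (320,290)) is centred between the fingers. Narrowing, then swinging it along the arc.

```bash
python3 -m handwheel '[[[0.27,0,0,0,0,0,0],[0.27,0,0,0,0,0,0],[0.27,-0.004,0.001,0.002,0,0,0],[0.27,-0.01,0.001,0.004,0,0,0],[0.27,-0.015,0.001,0.006,0,0,0],[0.27,-0.02,0.001,0.008,0,0,0],[0.27,-0.025,0.001,0.009,0,0,0],[0.27,-0.03,0.001,0.01,0,0,0],[0.27,-0.035,0.001,0.01,0,0,0],[0.27,-0.041,0.001,0.01,0,0,0],[0.27,-0.047,0.001,0.01,0,0,0],[0.27,-0.053,0.001,0.009,0,0,0],[0.27,-0.06,0.001,0.008,0,0,0],[0.27,-0.066,0.001,0.006,0,0,0],[0.27,-0.072,0.001,0.004,0,0,0],[0.27,-0.078,0.001,0.002,0,0,0],[0.27,-0.082,0.001,0,0,0,0],[0.27,-0.084,0.001,0,0,0,0],[0.27,-0.084,0.001,0,0,0,0]]]' 20
python3 - <<'E'
from h import *
mark("scene",["lever_knob","cup_pan_floor","weight_pan_floor","cup1_mid","cup4_mid","weight_mid"])
r=ctrl.read_camera("wrist"); cv2.imwrite("pics/g4.png",r["color"][:,:,::-1])
r=ctrl.read_camera("scene"); cv2.imwrite("pics/g4s.png",cv2.resize(r["color"][140:310,230:470,::-1],None,fx=3,fy=3))
plan([.4601,-.159,.05],81.3)
E
```

```text
t: 36.62
position: [0.4572, -0.1601, 0.0495]
eef_rot: [-1.274, -1.094, 1.093]
ft_force: [1.6, 17.5, 4.7]
finger_gap: 0.271
scene lever_knob [(0.6, [0.4631, -0.1587, 0.0672])]
scene cup_pan_floor [(0.65, [0.6166, -0.0052, 0.056])]
scene weight_pan_floor [(0.93, [0.572, -0.2585, 0.0788]), (0.31, [0.6159, -0.005, 0.0535])]
scene cup1_mid [(0.7, [0.6612, 0.1724, 0.0185]), (0.66, [0.6143, -0.0001, 0.0796])]
scene cup4_mid [(0.5, [0.6119, -0.0031, 0.0774]), (0.49, [0.6216, 0.0033, 0.1236])]
scene weight_mid [(0.89, [0.5782, -0.2592, 0.1125])]
pos [ 0.4572 -0.1601  0.0496] yaw 81.2 q6 -2.0 gap 0.271 ft [ 2.7 16.7  4.2] t 37.07
SHIFT mm [ 1.6 -0.4 -2.7] TURN [-0.15 -0.13  0.16] dist 3 rows>= 1
```

View pics/g4.png

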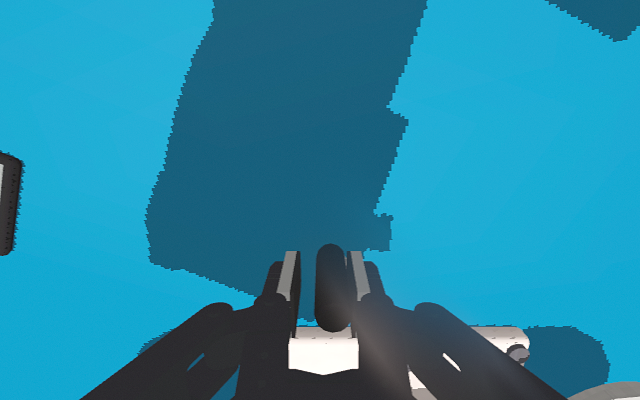

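View pics/g4s.png

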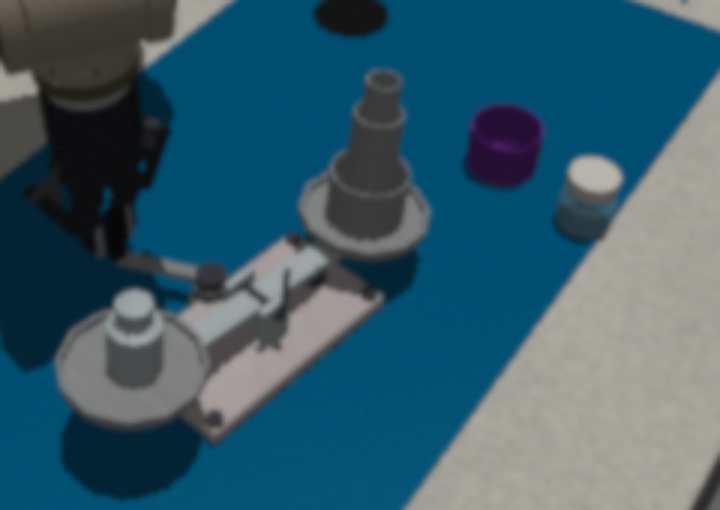

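The lever is at its stop (17 N), and the beam is tipped to the cup side: pan floors at 0.055 m (cup) and 0.079 m (weight). The nest is still upright. I'll let it settle for about a second, then swing back.

```bash
python3 -m handwheel '[[[0.27,0.002,0,0,0,0,0],[0.27,0.002,0,0,0,0,0],[0.27,0.002,0,0,0,0,0],[0.27,0.002,0,0,0,0,0],[0.27,0.002,0,0,0,0,0],[0.27,0.002,0,0,0,0,0],[0.27,0.002,0,0,0,0,0],[0.27,0.002,0,0,0,0,0],[0.27,0.002,0,0,0,0,0],[0.27,0.002,0,0,0,0,0],[0.27,0.002,0,0,0,0,0],[0.27,0.002,0,0,0,0,0]]]' 20
python3 - <<'E'
from h import *
mark("scene",["lever_knob","cup_pan_floor","weight_pan_floor"])
plan([.4601,-.159,.05],81.3)
E
```

```text
t: 38.07
position: [0.4575, -0.1582, 0.0496]
eef_rot: [-1.274, -1.095, 1.094]
ft_force: [-1.3, 0.0, -0.3]
finger_gap: 0.269
scene lever_knob [(0.63, [0.4646, -0.157, 0.0688])]
scene cup_pan_floor [(0.78, [0.616, -0.0044, 0.0574])]
scene weight_pan_floor [(0.73, [0.5754, -0.2591, 0.0767])]
pos [ 0.4575 -0.1582  0.0496] yaw 81.2 q6 -1.99 gap 0.266 ft [0.7 0.3 0.4] t 38.27
SHIFT mm [-0.4 -0.4 -2.7] TURN [-0.15 -0.13  0.16] dist 3 rows>= 1
```

```bash
python3 -m handwheel '[[[0.27,0.006,0,0.001,0,0,0],[0.27,0.011,0,0.003,0,0,0],[0.27,0.016,0,0.005,0,0,0],[0.27,0.021,0,0.007,0,0,0],[0.27,0.026,0,0.008,0,0,0],[0.27,0.031,0,0.009,0,0,0],[0.27,0.036,0,0.01,0,0,0],[0.27,0.041,0,0.01,0,0,0],[0.27,0.046,0,0.01,0,0,0],[0.27,0.051,0,0.009,0,0,0],[0.27,0.056,0,0.009,0,0,0],[0.27,0.061,0,0.008,0,0,0],[0.27,0.066,0,0.006,0,0,0],[0.27,0.071,0,0.004,0,0,0],[0.27,0.076,0,0.002,0,0,0],[0.27,0.081,0,0,0,0,0],[0.27,0.084,0,0,0,0,0],[0.27,0.086,0,0,0,0,0],[0.27,0.086,0,0,0,0,0]]]' 20
python3 - <<'E'
from h import *
plan([.4601,-.159,.05],81.3)
r=ctrl.read_camera("wrist"); cv2.imwrite("pics/g5.png",r["color"][:,:,::-1])
E
```

```text
t: 39.85
position: [0.4719, -0.0732, 0.0501]
eef_rot: [-1.277, -1.096, 1.093]
ft_force: [2.2, -2.0, 0.1]
finger_gap: 0.272
pos [ 0.4719 -0.0732  0.0501] yaw 81.2 q6 -1.82 gap 0.272 ft [ 2.2 -2.   0.1] t 39.85
SHIFT mm [-86.6  -0.1  -1.5] TURN [ 0.01 -0.11  0.13] dist 87 rows>= 3
```

View pics/g5.png

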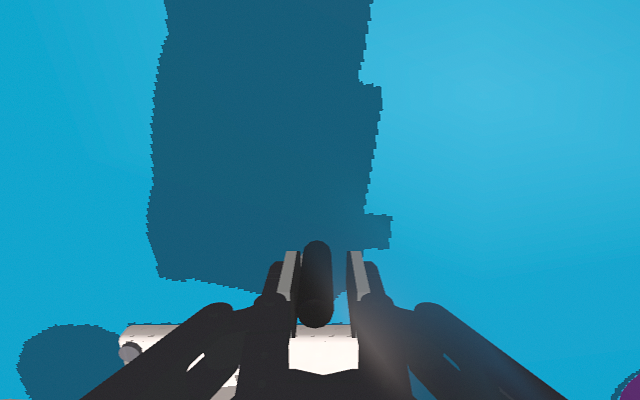

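```bash
python3 -m handwheel '[[[0.27,0.002,0,0,0,0,0],[0.27,0.003,0,0,0,0,0],[0.27,0.004,0,0,0,0,0],[0.27,0.004,0,0,0,0,0]]]' 20
```

```text
t: 40.23
position: [0.4724, -0.0716, 0.0502]
eef_rot: [-1.28, -1.095, 1.097]
ft_force: [-2.7, -21.7, -4.5]
finger_gap: 0.267
```

Against the stop (22 N). Backing off, opening and lifting away.

```bash
python3 -m handwheel '[[[0.27,-0.004,0,0,0,0,0],[0.5,-0.006,0,0,0,0,0],[0.5,-0.006,0,0,0,0,0],[0.5,-0.006,0,0,0,0,0],[0.5,-0.006,-0.04,0,0,0,0],[0.5,-0.006,-0.08,0,0,0,0],[0.5,-0.006,-0.12,0,0,0,0],[0.5,-0.006,-0.16,0,0,0,0],[0.5,-0.006,-0.19,0,0,0,0],[0.5,-0.006,-0.19,0,0,0,0],[0.5,-0.006,-0.19,0,0,0,0]]]' 60
python3 - <<'E'
from h import *
mark("scene",["lever_knob","cup_pan_floor","weight_pan_floor","weight_mid","cup1_mid"])
mark("top",["lever_knob","weight_pan_floor","cup_pan_floor","weight_mid"])
r=ctrl.read_camera("scene"); cv2.imwrite("pics/h1s.png",cv2.resize(r["color"][140:310,230:470,::-1],None,fx=3,fy=3))
plan([.576,-.263,.25],5)
E
```

```text
t: 41.15
position: [0.4719, -0.0768, 0.2413]
eef_rot: [-1.282, -1.097, 1.096]
ft_force: [-0.8, 0.4, 0.1]
finger_gap: 0.501
scene lever_knob [(0.76, [0.4785, -0.0779, 0.0694])]
scene cup_pan_floor [(0.56, [0.6189, -0.0057, 0.0691])]
scene weight_pan_floor [(0.84, [0.5773, -0.2589, 0.0661])]
scene weight_mid [(0.76, [0.5792, -0.2625, 0.0983]), (0.48, [0.5391, -0.1279, 0.0684]), (0.42, [0.5729, -0.2614, 0.0629])]
scene cup1_mid [(0.75, [0.6567, 0.1757, 0.0222]), (0.64, [0.6139, -0.0047, 0.0911])]
top lever_knob []
top weight_pan_floor []
top cup_pan_floor [(0.61, [0.6129, -0.0091, 0.068])]
top weight_mid [(0.69, [0.5769, -0.2655, 0.101])]
pos [ 0.4715 -0.0772  0.24  ] yaw 81.2 q6 -1.82 gap 0.501 ft [0.2 0.6 0.3] t 41.75
SHIFT mm [-167.7   -9.6 -131.7] TURN [ 0.09 76.22 -0.08] dist 213 rows>= 11
```

View pics/h1s.png

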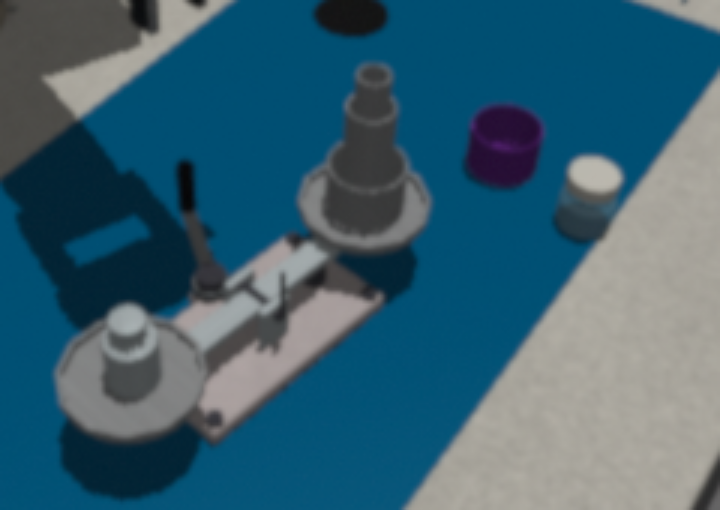

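The nest and weight stand well and the beam is level. The knob sits about 2 px from its original place in the scene picture, so I'll measure the lever angle from above.

```bash
python3 - <<'E'
from h import *
r=ctrl.read_camera("wrist"); cv2.imwrite("pics/h2.png",cv2.resize(r["color"][150:250,270:370,::-1],None,fx=6,fy=6,interpolation=cv2.INTER_CUBIC))
a=cv2.imread("pics/a_scene.png"); s=ctrl.read_camera("scene")["color"][:,:,::-1]
c=[cv2.resize(i[180:250,270:330],None,fx=6,fy=6,interpolation=cv2.INTER_CUBIC) for i in (a,s)]
cv2.imwrite("pics/h3.png",np.hstack(c))
E
```

```text
(no output)
```

View pics/h2.png

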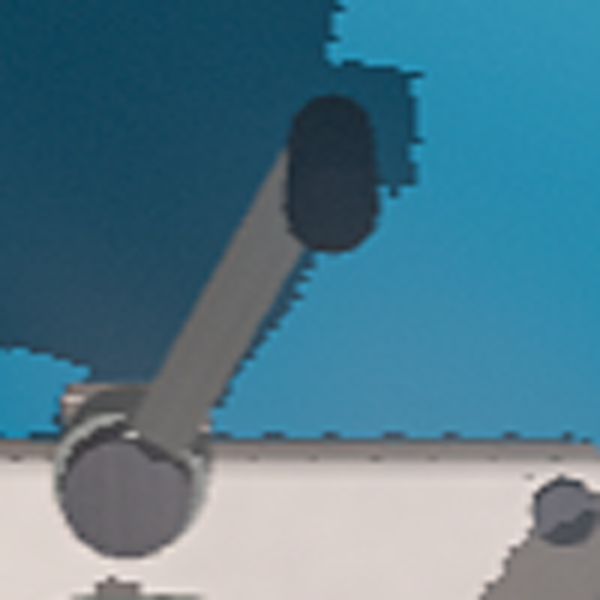

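View pics/h3.png

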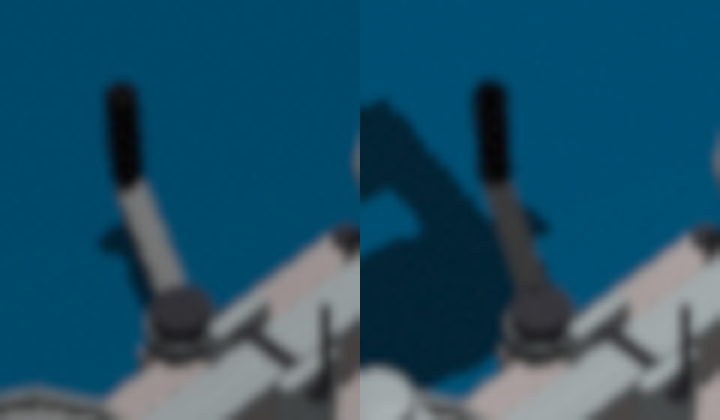

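The knob is now about 4 mm further toward the cup side than at the start, so it is right at the arrested stop. Now the weight back to the coaster.

```bash
python3 -m handwheel '[[[0.5,-0.02,-0.01,-0.016,0,7,0],[0.5,-0.05,-0.01,-0.04,0,14,0],[0.8,-0.08,-0.01,-0.063,0,21,0],[0.8,-0.11,-0.01,-0.086,0,28,0],[0.8,-0.14,-0.01,-0.11,0,35,0],[0.8,-0.168,-0.01,-0.132,0,42,0],[0.8,-0.168,-0.01,-0.132,0,49,0],[0.8,-0.168,-0.01,-0.132,0,56,0],[0.8,-0.168,-0.01,-0.132,0,63,0],[0.8,-0.168,-0.01,-0.132,0,70,0],[0.8,-0.168,-0.01,-0.132,0,76,0],[0.8,-0.168,-0.01,-0.132,0,76,0],[0.8,-0.168,-0.01,-0.132,0,76,0],[0.8,-0.168,-0.01,-0.132,0,76,0]]]' 60
python3 - <<'E'
from h import *
mark("wrist",["weight_mid"])
r=ctrl.read_camera("wrist"); cv2.imwrite("pics/i1.png",r["color"][:,:,::-1])
plan([.576,-.263,.078],5)
E
```

```text
t: 43.02
position: [0.5763, -0.2633, 0.2505]
eef_rot: [-1.572, -0.074, 0.074]
ft_force: [0.4, -0.2, 0.5]
finger_gap: 0.796
wrist weight_mid [(0.6, [0.5707, -0.2622, 0.1059])]
pos [ 0.5763 -0.2633  0.2506] yaw 5.3 q6 -0.71 gap 0.799 ft [-0.2  0.4 -0.2] t 43.17
SHIFT mm [ -0.3 172.6   0.7] TURN [0.12 0.31 0.01] dist 173 rows>= 5
```

View pics/i1.png

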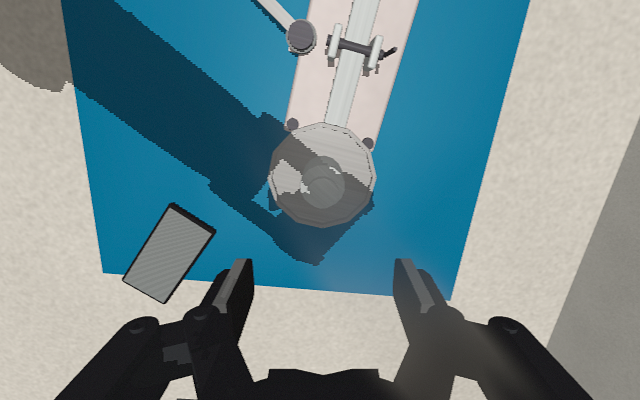

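```bash
python3 -m handwheel '[[[0.8,0,0.04,0,0,0,0],[0.8,0,0.08,0,0,0,0],[0.8,0,0.12,0,0,0,0],[0.8,0,0.15,0,0,0,0],[0.8,0,0.168,0,0,0,0],[0.8,0,0.171,0,0,0,0],[0.8,0,0.171,0,0,0,0],[0,0,0.171,0,0,0,0],[0,0,0.171,0,0,0,0],[0,0,0.171,0,0,0,0],[0,0,0.171,0,0,0,0],[0,0,0.171,0,0,0,0],[0,0,0.171,0,0,0,0],[0,0,0.171,0,0,0,0],[0,0,0.171,0,0,0,0]]]' 60
python3 - <<'E'
from h import *
r=ctrl.read_camera("wrist"); cv2.imwrite("pics/i2.png",r["color"][:,:,::-1])
plan([.405,.296,.24],65)
E
```

```text
t: 44.42
position: [0.577, -0.2642, 0.0817]
eef_rot: [-1.574, -0.075, 0.071]
ft_force: [-1.1, -0.4, 6.7]
finger_gap: 0.466
pos [ 0.577  -0.2642  0.0816] yaw 5.3 q6 -0.71 gap 0.468 ft [-0.8  1.3  5.3] t 44.47
SHIFT mm [-118.9 -161.1  573.1] TURN [  0.3  -59.68   0.  ] dist 607 rows>= 15
```

View pics/i2.png

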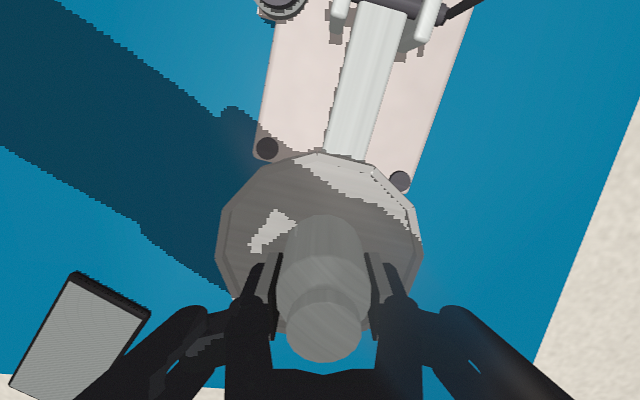

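```bash
python3 -m handwheel '[[[0,0,-0.04,0,0,0,0],[0,0,-0.08,0,0,0,0],[0,0,-0.12,0,0,0,0],[0,0,-0.16,0,0,0,0],[0,0,-0.16,0,0,0,0]]]' 60
python3 - <<'E'
from h import *
plan([.405,.296,.24],65)
E
```

```text
t: 44.88
position: [0.5785, -0.2647, 0.2515]
eef_rot: [-1.583, -0.085, 0.062]
ft_force: [0.8, -0.4, -0.4]
finger_gap: 0.465
pos [ 0.5785 -0.2647  0.2515] yaw 5.3 q6 -0.71 gap 0.465 ft [ 0.8 -0.4 -0.4] t 44.88
SHIFT mm [-120.6    1.6  574.5] TURN [  1.17 -59.66   0.32] dist 587 rows>= 15
```

```bash
python3 -m handwheel '[[[0,-0.12,0,0.574,0,-59.7,0],[0,-0.12,0,0.574,0,-59.7,0],[0,-0.12,0,0.574,0,-59.7,0],[0,-0.12,0,0.574,0,-59.7,0],[0,-0.12,0,0.574,0,-59.7,0],[0,-0.12,0,0.574,0,-59.7,0],[0,-0.12,0,0.574,0,-59.7,0],[0,-0.12,0,0.574,0,-59.7,0],[0,-0.12,0,0.574,0,-59.7,0],[0,-0.12,0,0.574,0,-59.7,0],[0,-0.12,0,0.574,0,-59.7,0],[0,-0.12,0,0.574,0,-59.7,0],[0,-0.12,0,0.574,0,-59.7,0],[0,-0.12,0,0.574,0,-59.7,0],[0,-0.12,0,0.574,0,-59.7,0],[0,-0.12,0,0.574,0,-59.7,0],[0,-0.12,0,0.574,0,-59.7,0],[0,-0.12,0,0.574,0,-59.7,0]]]' 60
python3 - <<'E'
from h import *
mark("wrist",["weight_mid","coaster_top"])
mark("scene",["weight_mid","coaster_top"])
mark("top",["coaster_top"])
r=ctrl.read_camera("wrist"); cv2.imwrite("pics/j1.png",r["color"][:,:,::-1])
plan([.407,.297,.024],65)
E
```

```text
t: 46.38
position: [0.4061, 0.2947, 0.2418]
eef_rot: [-1.405, -0.889, 0.879]
ft_force: [-0.0, -0.1, -1.3]
finger_gap: 0.464
wrist weight_mid [(0.84, [0.4019, 0.2993, 0.2646])]
wrist coaster_top [(0.83, [0.4057, 0.2946, 0.0077])]
scene weight_mid [(0.66, [0.4073, 0.2928, 0.2573]), (0.24, [0.6212, -0.0034, 0.1358])]
scene coaster_top [(0.51, [0.409, 0.3022, 0.002])]
top coaster_top [(0.93, [0.4026, 0.2974, 0.0038]), (0.52, [0.6117, -0.0056, 0.0664])]
pos [0.4057 0.2954 0.2416] yaw 65.0 q6 -0.73 gap 0.465 ft [ 0.2  0.8 -1.5] t 46.83
SHIFT mm [  3.1 217.6   3.8] TURN [ 1.12  0.02 -0.29] dist 218 rows>= 6
```

View pics/j1.png

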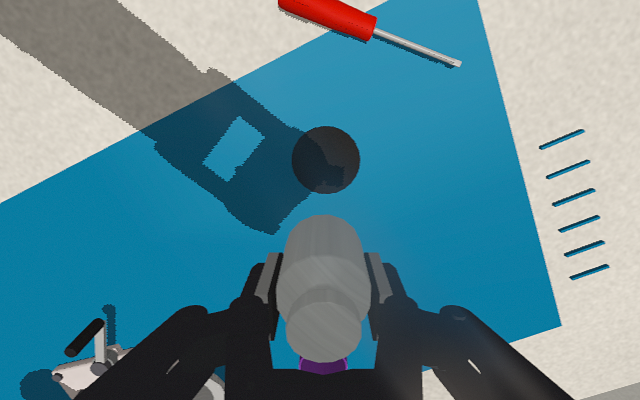

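```bash
python3 -m handwheel '[[[0,0.002,0.04,0.001,1.1,0,-0.3],[0,0.002,0.08,0.001,1.1,0,-0.3],[0,0.002,0.12,0.001,1.1,0,-0.3],[0,0.002,0.16,0.001,1.1,0,-0.3],[0,0.002,0.19,0.001,1.1,0,-0.3],[0,0.002,0.21,0.001,1.1,0,-0.3],[0,0.002,0.215,0.001,1.1,0,-0.3],[0,0.002,0.215,0.001,1.1,0,-0.3],[0,0.002,0.215,0.001,1.1,0,-0.3]]]' 60
python3 - <<'E'
from h import *
r=ctrl.read_camera("wrist"); cv2.imwrite("pics/j2.png",r["color"][:,:,::-1])
plan([.407,.297,.019],65)
E
```

```text
t: 47.58
position: [0.4098, 0.2952, 0.0278]
eef_rot: [-1.385, -0.884, 0.881]
ft_force: [0.3, 0.7, -1.3]
finger_gap: 0.466
pos [0.41   0.2953 0.0282] yaw 65.0 q6 -0.74 gap 0.468 ft [ 0.2 -0.1 -1.2] t 47.63
SHIFT mm [0.3 9.2 3.4] TURN [0.13 0.02 0.12] dist 10 rows>= 1
```

View pics/j2.png

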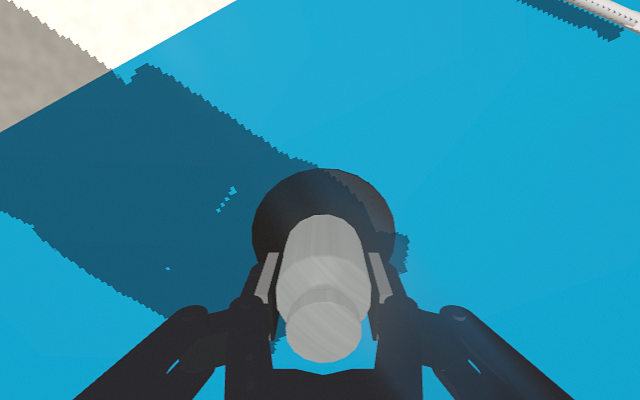

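```bash
python3 -m handwheel '[[[0,0,0.002,0.004,0,0,0],[0,0,0.004,0.004,0,0,0],[0,0,0.006,0.004,0,0,0],[0,0,0.008,0.004,0,0,0],[0,0,0.008,0.004,0,0,0]]]' 60
```

```text
t: 48.05
position: [0.4062, 0.2969, 0.0199]
eef_rot: [-1.385, -0.885, 0.88]
ft_force: [-1.0, 0.1, -2.2]
finger_gap: 0.469
```

```bash
python3 -m handwheel '[[[0,0,0.0015,0,0,0,0],[0,0,0.003,0,0,0,0],[0,0,0.003,0,0,0,0]]]' 60
```

```text
t: 48.3
position: [0.4064, 0.297, 0.0197]
eef_rot: [-1.385, -0.885, 0.881]
ft_force: [-12.4, -6.4, 36.0]
finger_gap: 0.468
```

Firm contact on the coaster (36 N). I'll ease 2 mm, release and lift.

```bash
python3 -m handwheel '[[[0,0,0,0,0,0,0],[0,0,0,0,0,0,0],[0.8,0,0,0,0,0,0],[0.8,0,0,0,0,0,0],[0.8,0,0,0,0,0,0],[0.8,0,-0.001,0,0,0,0],[0.8,0,-0.03,0,0,0,0],[0.8,0,-0.07,0,0,0,0],[1,0,-0.11,0,0,0,0],[1,0,-0.15,0,0,0,0],[1,0,-0.19,0,0,0,0],[1,0,-0.2,0,0,0,0],[1,0,-0.2,0,0,0,0],[1,0,-0.2,0,0,0,0]]]'
python3 - <<'E'
from h import *
mark("wrist",["weight_mid","coaster_top"])
mark("scene",["weight_mid","coaster_top","lever_knob","cup_pan_floor","weight_pan_floor","cup1_mid","cup4_mid"])
mark("top",["weight_mid","coaster_top","cup4_mid"])
r=ctrl.read_camera("wrist"); cv2.imwrite("pics/k1.png",r["color"][:,:,::-1])
r=ctrl.read_camera("scene"); cv2.imwrite("pics/k1s.png",cv2.resize(r["color"][100:310,230:470,::-1],None,fx=2.8,fy=2.8))
print(ctrl.state())
E
```

```text
t: 49.47
position: [0.4057, 0.2968, 0.2192]
eef_rot: [-1.385, -0.885, 0.881]
ft_force: [0.1, -0.0, 0.5]
finger_gap: 0.997
wrist weight_mid [(0.72, [0.4022, 0.2973, 0.0402])]
wrist coaster_top []
scene weight_mid [(0.58, [0.4055, 0.2959, 0.0362])]
scene coaster_top [(0.61, [0.41, 0.2996, 0.0005])]
scene lever_knob [(0.76, [0.4755, -0.0748, 0.0719])]
scene cup_pan_floor [(0.85, [0.6185, -0.0085, 0.0653]), (0.74, [0.6191, -0.0041, 0.1343]), (0.23, [0.6155, -0.0073, 0.0657])]
scene weight_pan_floor [(0.69, [0.5771, -0.259, 0.0661])]
scene cup1_mid [(0.67, [0.6147, -0.0056, 0.0866]), (0.6, [0.6602, 0.1755, 0.0219])]
scene cup4_mid [(0.73, [0.6187, -0.0028, 0.1333])]
top weight_mid [(0.54, [0.4062, 0.2955, 0.0382])]
top coaster_top [(0.76, [0.4041, 0.2962, 0.0035])]
top cup4_mid [(0.62, [0.6115, -0.0024, 0.1398])]
{'t': 50.3167, 'qpos': array([ 3.98558243e-01,  2.71865790e-01,  1.58360742e+00, -5.64136096e-04,
        1.28305963e+00, -7.36734727e-01]), 'joint_velocities': array([ 0.0002289 , -0.00058194,  0.00104395, -0.00132644,  0.00037524,
        0.00067765]), 'joint_torque': array([ 4.02113374e-04, -3.88319385e+01, -2.55590665e+01, -1.62281351e-03,
       -8.62243061e-03, -3.97946098e-05]), 'position': array([0.40576415, 0.29690595, 0.21971395]), 'eef_rot': array([-1.38532924, -0.88536733,  0.8805641 ]), 'ft_force': array([-0.03912476, -0.1151078 ,  0.40121163]), 'wrist_torque': array([0.03543904, 0.00755765, 0.01256067]), 'finger_gap': 0.9994787493416278}
```

View pics/k1.png

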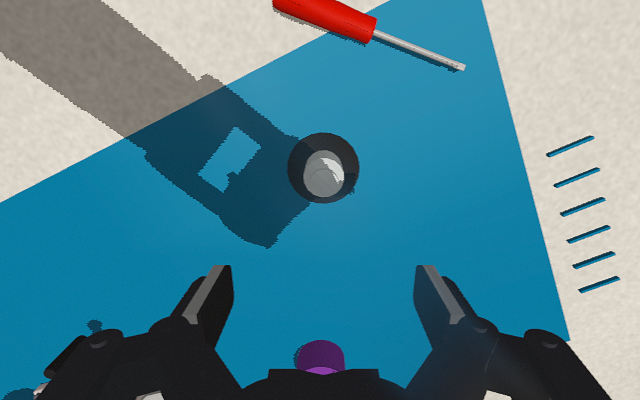

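View pics/k1s.png

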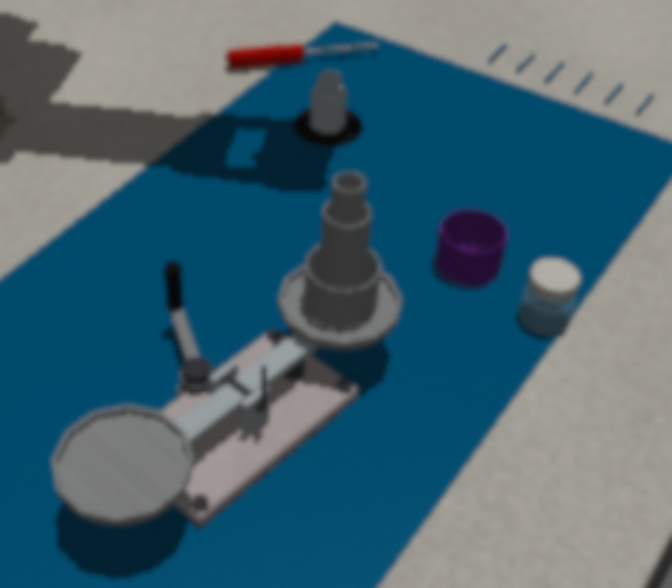

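The last pictures show the weight upright on its coaster (wrist px (323,170)) and the nest upright on the cup pan (scene crop px (342,250)). The beam is level, the lever is arrested, and the arm is clear of everything. Handing in.

```bash
python3 -c "
from plant import ctrl
print(ctrl.sign_off())"
```

```text
the job is handed in; nothing more can be done
None
```

I did the check-weigh as asked and handed the job in at about 50 s of the 208 s; it returned no verdict.

**What I did:**
- With the beam arrested, I put the weight on the weight pan. I then stood cup1 on the cup pan and nested cup3 and cup4 in it. Cup2 was not there: no camera or network showed it.
- I swung the lever to its released stop, felt as 17 N. The beam tipped to the cup side, with the pan floors seen at about 0.056 m (cup) and 0.078 m (weight). I let it settle for over 1 s, then swung the lever back to the arrested stop, felt as 22 N.
- I stood the weight back on its coaster and left the nested cups on their pan.

**Last checks:**
- **Weight:** seen about 1–6 mm from the coaster's centre, depending on the camera. It stands upright, at the right height.
- **Cups:** cup1 was measured within about 5 mm of the pan's centre. The nested cups were upright and their axes agreed to within several millimetres. Cup4's reported centre varied by up to 8 mm between views, and I could not fully reconcile that.
- **Beam and lever:** both pan floors were at about 0.066 m, so the beam is level. The knob was about 4 mm further towards the arrested side than at the start.
- **Bystanders:** the screwdriver and jar looked untouched in the last pictures. The handset was outside that last view; it was unmoved in earlier pictures and nothing went near it.
- **Force:** setting the weight down on the coaster pressed with 36 N for a moment, with no visible effect.

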